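# Pack the tomatoes into the clip tub

### The arm

A 7-joint arm with a two-finger parallel gripper is mounted at the origin on the work surface. World frame = base frame: x ahead of the robot, y to its left, z up, the work surface at z = 0. Lengths are in m, angles in rad, forces in N, time in s.
With the tool pointing down it reaches from about 0.425 to 0.925 m from the base axis. Payload 6.8 kg.
Tool frame: the origin (TCP) lies at the very end of the fingers, on their centre line; the grasp point (between the pads) lies 19 mm behind it; z points along the fingers, y is the line along which they close (so a half turn about z gives the same grasp; the last joint's range is limited). The gripper opens to 85 mm and grips with 20 to 120 N. Pads are 22 mm wide; open, the fingers measure 114 mm over their backs; the gripper's body (76 mm by 85 mm) begins 54 mm behind the grasp point. The pads swing forward as they close: fully open they stand 13 mm farther back than shut.
Start: joints at [1.079, 0.477, 0.022, 1.555, -0.011, 1.109, -0.083], TCP at [0.253, -0.626, 0.231] pointing down, gripper open.
Joint ranges: [-2.96, 2.96], [-0.34, 2.1], [-1.41, 1.46], [0.24, 2.44], [-1.37, 4.51], [0.17, 1.92], [-2.96, 2.96]. Speed limits (rad/s): [2.39, 2.39, 3.14, 3.14, 3.14, 3.14, 3.14].

### API

Orientations are given as a unit quaternion [w, x, y, z].
In Python, from station import telemetry, viewer, job, search_frame, cut_out gives the robot as it stands. The module is installed in compiled form; this text tells all that it offers.
- The arm moves only by the shell command python3 -m crank 'ROWS' [FORCE]. ROWS is JSON, a list of rows, each an object with "delta_rot": the turn, a rotation vector about the tool's x, y, z in degrees, a list of three; "xyz": the shift along the tool's x, y, z in m, a list of three; "fingers": the gripper command: -1 is fully open, 1 is shut, values between are in proportion. In form: [{"delta_rot": [ax, ay, az], "xyz": [dx, dy, dz], "fingers": fingers}, ...]. A call has 1 to 10 rows; each row is the pose to reach, as a shift and turn from the pose commanded when the call began, along the tool's axes at that moment; what a row does not reach only later rows make up. A row lasts 1/10 s, in which the tool goes at most 50 mm and 8.59 degrees, less where a joint would pass 70% of its speed; a pose out of reach is approached as far as the arm can. A call with a gripper value outside its range is refused whole. The fingers move at their own pace and stop on an object; FORCE is the grip in N (left out, the last holds). Time passes only in rows, so rows that repeat a pose let the fingers close. It gives the time, the measured TCP pose, the force, the opening and the grip force at its end, in the units of the state.
- telemetry.get_obs(): the state, without advancing time (a new reading comes with each control period).
- viewer.read_camera(name): name is "side" or "top" or "wrist"; returns a dict with "img" (480x640x3 uint8, red, green, blue), "fx", "fy", "cx", "cy" (pixels), "origin" and "rotation" of the camera in the world. Camera axes: x right, y up, looking along -z (the intrinsics and any distortion apply to the point x, -y, -z); pixel columns grow to the right and rows downward; lengths in m; the calibration is good to about 2 mm. A picture is of the moment at which its call begins. There is no depth.
- job.hand_in(): hands the job in; it is judged then, once.
Trained networks look in the newest picture that a camera, given by its name, has taken for a name from the list of things; names that differ only in an ending like _2 or _b are one class to them, and where a whole thing is asked for, a point or a joint stands for the part that bears it (a point fixed in the world has none). Each returns a list of dicts, best first, with "score" (0 to 1); they miss things now and then, are a little off and sometimes report something else, mostly with a low value. They report only what shows in the picture. A call takes as long as a camera call. They do not tell look-alikes from the thing itself.
- search_frame(camera, thing): "pixel" ([column, row] in pixels, amid what is visible of it).
- cut_out(camera, thing): "pixels" (480x640 bool, what is visible of it) and "pixel" ([column, row] in pixels, amid what is visible of it).
The state is a dict: "t": time; "q": joint angles; "joint_vel": joint speeds; "joint_torque": joint torques, N m; "eef_pos": TCP position; "tool_rot": TCP orientation; "contact_force": force on the tool from outside, world axes, zero at the start; "torque": the same for the moment, N m; "gripper_width": opening from 0.0 (shut) to 1.0 (fully open); "grasp_force": force on a finger pad.
Only numpy, scipy, OpenCV 4.12 (cv2) and the standard library are available. Lean on these libraries where they do the work, as an engineer would, in place of code of your own. Each camera call takes 0.05 s, during which the arm holds its last target. There are 200 camera calls.

### The job

Pack all the tomatoes into the clear storage tub: tip the steel tray's load into it by its handle (do not pick them out one by one), add those lying loose on the table, and set the empty tray back upright on the black cutting board. Then put the lid on the tub so that it sits flat all round, and fold its four clips fully down over the lid. Leave the jar, mug, bottle and can alone.

Things in the scene. Friction and masses are not known exactly. Their poses are not given: they have to be found in the camera images.
- tub: clear plastic storage tub, open on top, fixed to the table: 200 mm long (its x), 160 mm wide (its y), 115 mm high, walls 4 mm (inside 192 x 152 mm, 111 mm deep). Origin: centre of its underside. z up. Its long x axis points roughly away from the robot.
- board: thin black cutting board, fixed flat on the table: 260 (its x) x 180 (its y) x 8 mm. Origin: centre of its underside. The tray starts on it. Board and lid may be on either side of the tub.
- tray: steel tray, 220 g: 130 mm wide (its y), 190 mm long (its x, -113 to +77 mm), walls 45 mm high, floor 3 mm. Origin: underside of the floor, z up. Its -x end has no wall but a pouring lip, the floor rising 12 mm over the last 55 mm. A cross handle bridges it above the origin. Starts on the board, lip roughly towards the robot, with 2 to 4 tomatoes in it.
- tray_grip (a point): centre of the tray's cross handle: a flat-sided steel bar along the tray's y axis, 130 mm long between the uprights, 16 mm thick (tray x), 18 mm high, 78 mm above the tray's underside, directly over the tray's origin. The tomatoes' tops are about 20 mm below the bar's underside. Axes as the tray's.
- tray_lip (a point): middle of the pouring lip's edge: 113 mm from the tray's origin along its -x, 14 mm above its underside.
- lid: loose white plastic lid for the tub, 200 (its x) x 158 (its y) mm, 250 g; origin: centre of its underside, z up. It starts flat on the table. Under its 7 mm plate is a plug 8 mm deep that drops into the tub with 4 mm play on each side; seated, the plate lies on the tub's rim, its top face 122 mm above the tub's underside. Either way round fits.
- lid_grip (a point): point in the lid's handle: a bar 70 mm long (lid x), 18 mm thick (lid y), 37 mm tall in the middle of the lid. The point is 40 mm above the lid's underside, 12 mm below the handle's top, 25 mm above the plate's top face; 147 mm above the tub's underside when seated. Axes as the lid's.
- t1_center (a point): one whole tomato, squat and round: 58 mm across, 46 mm high, 90 g, flat underneath so that it does not roll off by itself. The point is its centre, half-way up (23 mm above whatever it stands on). Starts in the tray.
- t2_center (a point): one whole tomato, squat and round: 58 mm across, 46 mm high, 90 g, flat underneath so that it does not roll off by itself. The point is its centre, half-way up (23 mm above whatever it stands on). Starts in the tray.
- t3_center (a point): one whole tomato, squat and round: 58 mm across, 46 mm high, 90 g, flat underneath so that it does not roll off by itself. The point is its centre, half-way up (23 mm above whatever it stands on). Starts in the tray.
- t4_center (a point): one whole tomato, squat and round: 58 mm across, 46 mm high, 90 g, flat underneath so that it does not roll off by itself. The point is its centre, half-way up (23 mm above whatever it stands on). Starts in the tray.
- s1_center (a point): one whole tomato, squat and round: 58 mm across, 46 mm high, 90 g, flat underneath so that it does not roll off by itself. The point is its centre, half-way up (23 mm above whatever it stands on). Starts loose on the table.
- s2_center (a point): one whole tomato, squat and round: 58 mm across, 46 mm high, 90 g, flat underneath so that it does not roll off by itself. The point is its centre, half-way up (23 mm above whatever it stands on). Starts loose on the table.
- s3_center (a point): one whole tomato, squat and round: 58 mm across, 46 mm high, 90 g, flat underneath so that it does not roll off by itself. The point is its centre, half-way up (23 mm above whatever it stands on). Starts loose on the table.
- clip1 (a joint): angle (rad) of a grey clip flap on the tub's rim: 0 = folded flat inward, 1 mm above the seated lid's top face; 1.57 = upright; 2.3 = its stop, leaning outward. Starts at 1.75 to 2.2, stays where left (stiff hinge, 1 to 2 N at its end). Flap 44 wide, 42 long, 5 mm thick. Hinge line along the tub's x, at x = -50, y = 85, z = 122 mm in the tub's frame (middle of the flap).
- clip2 (a joint): angle (rad) of a grey clip flap on the tub's rim: 0 = folded flat inward, 1 mm above the seated lid's top face; 1.57 = upright; 2.3 = its stop, leaning outward. Starts at 1.75 to 2.2, stays where left (stiff hinge, 1 to 2 N at its end). Flap 44 wide, 42 long, 5 mm thick. Hinge line along the tub's x, at x = -50, y = -85, z = 122 mm in the tub's frame (middle of the flap).
- clip3 (a joint): angle (rad) of a grey clip flap on the tub's rim: 0 = folded flat inward, 1 mm above the seated lid's top face; 1.57 = upright; 2.3 = its stop, leaning outward. Starts at 1.75 to 2.2, stays where left (stiff hinge, 1 to 2 N at its end). Flap 44 wide, 42 long, 5 mm thick. Hinge line along the tub's x, at x = 50, y = 85, z = 122 mm in the tub's frame (middle of the flap).
- clip4 (a joint): angle (rad) of a grey clip flap on the tub's rim: 0 = folded flat inward, 1 mm above the seated lid's top face; 1.57 = upright; 2.3 = its stop, leaning outward. Starts at 1.75 to 2.2, stays where left (stiff hinge, 1 to 2 N at its end). Flap 44 wide, 42 long, 5 mm thick. Hinge line along the tub's x, at x = 50, y = -85, z = 122 mm in the tub's frame (middle of the flap).
- jar: small glass jar, 48 mm across, 85 mm high, a bystander to be left alone. Origin: centre of its underside.
- mug: white mug, 76 mm across, 85 mm high, a bystander to be left alone. Origin: centre of its underside.
- bottle: amber bottle, 60 mm across, 190 mm high, a bystander to be left alone. Origin: centre of its underside.
- can: steel can, 74 mm across, 100 mm high, a bystander to be left alone. Origin: centre of its underside.
Things that resemble listed ones, but are neither listed nor needed, are in the scene too. Leave any turquoise or yellow look-alike of the part that bears s1_center alone.

How it is judged:
On the way, in this order (a step that is already met when the one before it is completed fails the run):
1. the tray is tipped, lip end down (over 17 degrees), above the tub with tomatoes still in it (angle between tray_grip's own z axis and vertical above 0.3 rad and z of tray_lip in the frame of tub above 0.115 m and horizontal distance between tray_lip and tub below 0.12 m and ((distance between t1_center and tray_grip below 0.13 m and z of t1_center in the frame of tub above 0.115 m) or (distance between t2_center and tray_grip below 0.13 m and z of t2_center in the frame of tub above 0.115 m) or (distance between t3_center and tray_grip below 0.13 m and z of t3_center in the frame of tub above 0.115 m) or (distance between t4_center and tray_grip below 0.13 m and z of t4_center in the frame of tub above 0.115 m))), for 0.05 s.
2. all tomatoes are in the tub and the lid is seated on it (x of t1_center in the frame of tub between -0.1 and 0.1 m and y of t1_center in the frame of tub between -0.08 and 0.08 m and z of t1_center in the frame of tub between 0 and 0.11 m and x of t2_center in the frame of tub between -0.1 and 0.1 m and y of t2_center in the frame of tub between -0.08 and 0.08 m and z of t2_center in the frame of tub between 0 and 0.11 m and x of t3_center in the frame of tub between -0.1 and 0.1 m and y of t3_center in the frame of tub between -0.08 and 0.08 m and z of t3_center in the frame of tub between 0 and 0.11 m and x of t4_center in the frame of tub between -0.1 and 0.1 m and y of t4_center in the frame of tub between -0.08 and 0.08 m and z of t4_center in the frame of tub between 0 and 0.11 m and x of s1_center in the frame of tub between -0.1 and 0.1 m and y of s1_center in the frame of tub between -0.08 and 0.08 m and z of s1_center in the frame of tub between 0 and 0.11 m and x of s2_center in the frame of tub between -0.1 and 0.1 m and y of s2_center in the frame of tub between -0.08 and 0.08 m and z of s2_center in the frame of tub between 0 and 0.11 m and x of s3_center in the frame of tub between -0.1 and 0.1 m and y of s3_center in the frame of tub between -0.08 and 0.08 m and z of s3_center in the frame of tub between 0 and 0.11 m and x of lid_grip in the frame of tub between -0.009 and 0.009 m and y of lid_grip in the frame of tub between -0.009 and 0.009 m and z of lid_grip in the frame of tub between 0.142 and 0.151 m and angle between lid_grip's own z axis and vertical below 0.05 rad and angle between the x axis of lid_grip and the x axis of tub, either way round below 0.1 rad), for 0.2 s.
3. all four clips are folded down (value of joint each of clip1, clip2, clip3, clip4 below 0.15 rad), for 0.2 s.
At the end, for the whole second after the job is handed in: All tomatoes inside the tub; lid seated (within 9 mm, 0.1 rad of the tub's directions, flat on the rim); all four clips within 0.15 rad of flat; the tray at rest upright on the board, its middle over the board (within 100 mm lengthwise and 75 mm sideways of the board's centre) (all of step 2 and all of step 3 and x of tray_grip in the frame of board between -0.1 and 0.1 m and y of tray_grip in the frame of board between -0.075 and 0.075 m and z of tray_grip in the frame of board between 0.08 and 0.094 m and angle between tray_grip's own z axis and vertical below 0.08 rad and linear speed of tray below 0.02 m/s); the robot touches nothing.
It fails at once if the jar is knocked away (moved over 50 mm) or over (distance of jar from where it was at the start of the episode above 0.05 m or angle between jar's own z axis and vertical above 0.7 rad).
It fails at once if the mug is knocked away (moved over 50 mm) or over (distance of mug from where it was at the start of the episode above 0.05 m or angle between mug's own z axis and vertical above 0.7 rad).
It fails at once if the bottle is knocked away (moved over 50 mm) or over (distance of bottle from where it was at the start of the episode above 0.05 m or angle between bottle's own z axis and vertical above 0.7 rad).
It fails at once if the can is knocked away (moved over 50 mm) or over (distance of can from where it was at the start of the episode above 0.05 m or angle between can's own z axis and vertical above 0.7 rad).
Of t1, t2, t3, t4 only 2 to 4 are there at a start; the rules pass over those that are not, and their reading is None.
Of s1, s2, s3 only 2 to 3 are there at a start; the rules pass over those that are not, and their reading is None.
At some moment in a run one of s1, s2, s3, tray, lid may be knocked a few centimetres aside while the robot is not near it.
It also fails if it takes over 210 s, if anything falls off the work surface, if the arm or the gripper's body presses on something with over 40 N, if the wrist force passes 120 N, or if a joint passes its speed limit or range.

## Working session

There is one attempt and no reset: what is moved stays moved. The work goes in short steps, Python scripts to look and compute and a shell command to move; the robot and the scene stay as the last step left them, time stands still between calls to the robot, and variables do not carry over. Pictures are saved under pics/ and viewed, at most 14 in all, crops included, and the job is handed in when it is done.

```bash
mkdir -p pics; ls; python3 - <<'E'
from station import telemetry, viewer, search_frame, cut_out
import cv2
print(telemetry.get_obs())
for c in ["top","side"]:
    r=viewer.read_camera(c)
    cv2.imwrite(f"pics/{c}0.png",r["img"][:,:,::-1])
    print(c,{k:v for k,v in r.items() if k!="img"})
    for n in ["tub","board","tray","tray_grip","tray_lip","lid","lid_grip","t1_center","s1_center","clip1","jar","mug","bottle","can"]:
        print(n,[(round(d["score"],2),[int(x) for x in d["pixel"]]) for d in search_frame(c,n)])
E
```

```text
pics
{'t': 0.0, 'q': array([ 1.07888731,  0.47776759,  0.02234991,  1.55644124, -0.01146136,
        1.10928099, -0.08311679]), 'joint_vel': array([ 0.00036525, -0.000432  ,  0.00017981,  0.00012423, -0.0008283 ,
       -0.00055693, -0.00095552]), 'joint_torque': array([-9.73539718e-04, -5.96460772e+01,  1.60763741e+00, -2.81199574e+01,
        1.24432016e-02,  9.40080383e-03,  2.78248336e-05]), 'eef_pos': array([ 0.25251157, -0.62536603,  0.23035202]), 'tool_rot': array([-8.48100727e-04,  9.81641137e-01,  1.90735147e-01, -2.51054834e-04]), 'contact_force': array([ 0.62972302, -0.29214405,  0.0066379 ]), 'torque': array([ 0.03644134, -0.01319001,  0.00507172]), 'grasp_force': 0.0, 'gripper_width': 1.0000170515149112}
top {'fx': 521.5004639634478, 'fy': 521.5004639634478, 'cx': 321.5537792111652, 'cy': 249.33575543447571, 'origin': array([ 0.46639367, -0.05438647,  1.30003257]), 'rotation': array([-0.70415114, -0.02325802,  0.02229938,  0.70931867])}
tub [(0.76, [293, 226])]
board [(0.65, [395, 267]), (0.2, [227, 334])]
tray [(0.88, [424, 252]), (0.23, [255, 252])]
tray_grip [(0.86, [
[... 769 characters left out ...]
798628,  0.430478  ,  0.84018924])}
tub [(0.76, [288, 257])]
board [(0.61, [379, 246])]
tray [(0.98, [379, 220]), (0.71, [248, 250])]
tray_grip [(0.64, [379, 220])]
tray_lip [(0.82, [375, 222])]
lid [(0.81, [213, 345])]
lid_grip [(0.95, [212, 345])]
t1_center [(0.73, [373, 229])]
s1_center [(0.63, [445, 214]), (0.61, [218, 244]), (0.57, [401, 192]), (0.52, [432, 199])]
clip1 [(0.78, [292, 211]), (0.67, [284, 261]), (0.54, [247, 250]), (0.3, [401, 274]), (0.19, [222, 244])]
jar [(0.79, [327, 353])]
mug [(0.74, [402, 276]), (0.38, [214, 346])]
bottle [(0.74, [401, 274]), (0.68, [218, 242]), (0.36, [355, 216]), (0.26, [247, 248])]
can [(0.68, [220, 246]), (0.56, [265, 214]), (0.34, [378, 246])]
```

View pics/top0.png

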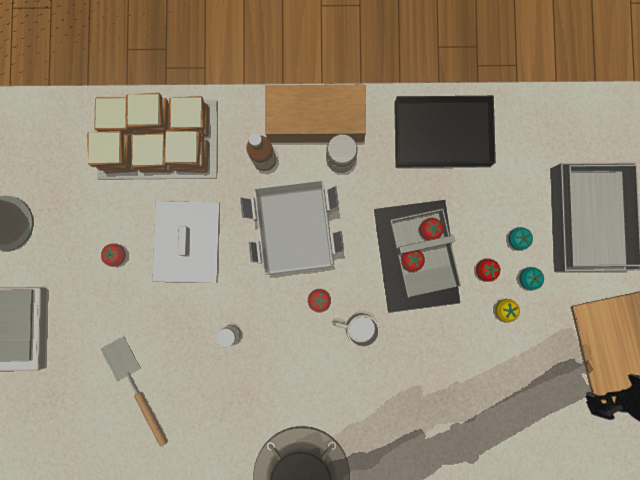

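View pics/side0.png

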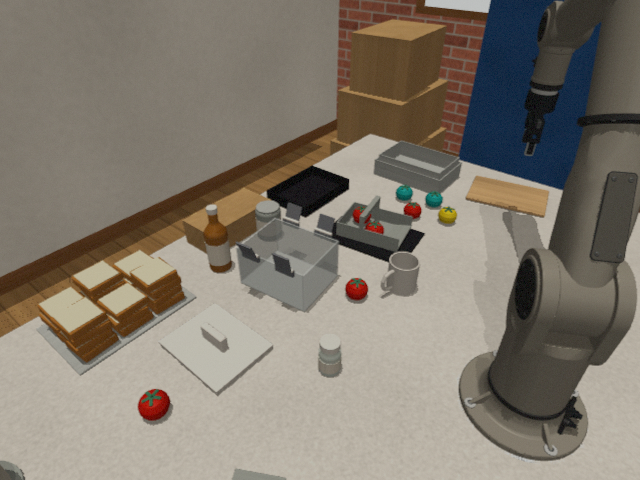

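The top view shows a tub at (293,228), the tray with two tomatoes at (425,253) on the board, and the lid at (186,242). Loose red tomatoes are at (488,270), (319,300) and (113,255). The side view agrees. Next I'll fit poses to the network masks.

```bash
cat > h.py <<'E'
import numpy as np, cv2
from scipy.optimize import minimize
from scipy.spatial.transform import Rotation as R
from station import telemetry, viewer, search_frame, cut_out
def rot(q): return R.from_quat(q,scalar_first=True).as_matrix()
def proj(r,P):
    p=(np.asarray(P)-r["origin"])@rot(r["rotation"])
    return np.c_[r["cx"]+r["fx"]*p[:,0]/-p[:,2], r["cy"]+r["fy"]*-p[:,1]/-p[:,2]]
def ray(r,px,z):
    d=rot(r["rotation"])@[(px[0]-r["cx"])/r["fx"],-(px[1]-r["cy"])/r["fy"],-1]
    return r["origin"]+d*(z-r["origin"][2])/d[2]
def box(x0,x1,y0,y1,z0,z1): return np.array([[x,y,z] for x in(x0,x1) for y in(y0,y1) for z in(z0,z1)])
M=dict(tub=[box(-.1,.1,-.08,.08,0,.115)],lid=[box(-.1,.1,-.079,.079,.008,.015),box(-.035,.035,-.009,.009,.01,.052)],
 tray=[box(-.113,.077,-.065,.065,.0,.014),box(-.058,.077,-.065,.065,0,.045),box(-.008,.008,-.065,.065,.069,.087),box(-.008,.008,-.065,-.06,.0,.087),box(-.008,.008,.06,.065,0,.087)],
 board=[box(-.13,.13,-.09,.09,0,.008)])
def render(r,name,p,z0):
    c,s=np.cos(p[2]),np.sin(p[2]); m=np.zeros((960,1280),np.uint8)
    for b in M[name]:
        w=b@np.array([[c,s,0],[-s,c,0],[0,0,1]])+[p[0],p[1],z0]
        cv2.fillConvexPoly(m,cv2.convexHull(((proj(r,w)*2+.5)*16).astype(np.int32)),255,shift=4)
    return m>0
def fit(name,views,p0,z0=0.):
    ms=[(r,cv2.resize(k.astype(np.uint8),(1280,960),interpolation=0)>0) for r,k in views]
    def cost(p):
        t=0
        for r,k in ms:
            m=render(r,name,p,z0); t+=1-(m&k).sum()/(m|k).sum()
        return t/len(ms)
    o=minimize(cost,p0,method="Nelder-Mead",options=dict(initial_simplex=np.array(p0)+np.array([[0,0,0],[.02,0,0],[0,.02,0],[0,0,.1]]),xatol=1e-4,fatol=1e-4))
    return o.x,o.fun
def reds(r):
    h=cv2.cvtColor(r["img"],cv2.COLOR_RGB2HSV); m=(((h[...,0]<8)|(h[...,0]>172))&(h[...,1]>170)&(h[...,2]>70)).astype(np.uint8)
    m=cv2.morphologyEx(m,cv2.MORPH_CLOSE,np.ones((9,9),np.uint8))
    n,l,s,c=cv2.connectedComponentsWithStats(m)
    return [(s[i][4],c[i]) for i in range(1,n) if s[i][4]>60]
E
cat > look.py <<'E'
from h import *
C={c:viewer.read_camera(c) for c in("top","side")}
for a,c in reds(C["top"]):print("red",a,c.round(),ray(C["top"],c,.025).round(3))
for n,px,z,zf,y in [("tub",(293,228),.1,0,0.07),("lid",(186,242),.015,0,0),("board",(418,258),.0,0,.1),("tray",(425,253),.04,.008,.1)]:
    v=[]
    for c in C:
        k=cut_out(c,n)
        if k: v.append((C[c],k[0]["pixels"]))
    p0=list(ray(C["top"],px,z)[:2])+[y]
    for vv in [v]+[[x] for x in v]: print(n,*[np.round(x,3) for x in fit(n,vv,p0,zf)])
for n,px in dict(jar=(228,336),mug=(362,329),bottle=(260,152),can=(342,152)).items(): print(n,ray(C["top"],px,.08).round(3))
E
python3 look.py
```

```text
red 370 [431. 228.] [ 0.598 -0.323  0.025]
red 202 [110. 254.] [0.54  0.466 0.025]
red 343 [413. 260.] [ 0.52  -0.276  0.025]
red 390 [488. 270.] [ 0.496 -0.459  0.025]
red 210 [319. 301.] [ 0.424 -0.045  0.025]
tub [0.597 0.01  0.107] 0.133
tub [0.596 0.013 0.118] 0.158
tub [0.596 0.009 0.093] 0.099
lid [ 0.571  0.282 -0.026] 0.029
lid [ 0.571  0.283 -0.021] 0.025
lid [ 0.57   0.281 -0.027] 0.02
board [ 0.527 -0.291  0.109] 0.671
board [ 0.527 -0.291  0.109] 0.671
tray [ 0.554 -0.299  0.214] 0.208
tray [ 0.554 -0.298  0.217] 0.206
tray [ 0.553 -0.3    0.225] 0.202
jar [0.345 0.165 0.08 ]
mug [ 0.359 -0.146  0.08 ]
bottle [0.778 0.091 0.08 ]
can [ 0.776 -0.103  0.08 ]
```

```bash
cat > ov.py <<'E'
from h import *
def overlay(r,items,crop,out):
    x0,y0,x1,y1=crop; s=3
    im=cv2.resize(r["img"][y0:y1,x0:x1,::-1],None,fx=s,fy=s,interpolation=cv2.INTER_CUBIC)
    for n,p,z in items:
        c,sn=np.cos(p[2]),np.sin(p[2])
        for b in M[n]:
            w=b@np.array([[c,sn,0],[-sn,c,0],[0,0,1]])+[p[0],p[1],z]
            for i in range(8):
                for j in(1,2,4):
                    if not i&j:
                        q=((proj(r,w[[i,i|j]])+.5-[x0,y0])*s).astype(int); cv2.line(im,q[0].tolist(),q[1].tolist(),(255,0,255) if j==1 else (0,255,0),1)
    cv2.imwrite(out,im)
E
python3 - <<'E'
from ov import *
r=viewer.read_camera("top")
overlay(r,[("tub",(.596,.012,.105),0),("tray",(.554,-.299,.215),.008),("board",(.54,-.292,.11),0)],(230,160,490,330),"pics/ov1.png")
E
```

```text
(no output)
```

View pics/ov1.png

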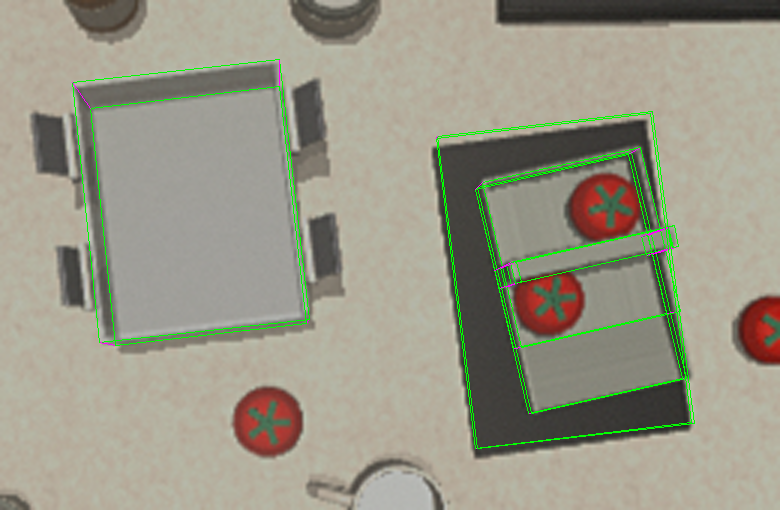

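The overlay matches the tub rim, tray and handle closely. The tray's lip end is towards the robot and holds two tomatoes. Now a planning helper, then the move above the tray handle.

```bash
cat > plan.py <<'E'
# plan.py x y z yawdeg(tool y heading) tilt(deg, forward) -> shift/turn in tool axes
import sys
from h import *
def target(yaw,tilt):
    y=np.radians(yaw); Y=np.array([np.cos(y),np.sin(y),0]); Z=np.array([0,0,-1.]); X=np.cross(Y,Z)
    return R.from_matrix(np.c_[X,Y,Z])*R.from_euler("x",-tilt,degrees=True)
def plan(p,yaw,tilt=0):
    o=telemetry.get_obs(); T=R.from_quat(o["tool_rot"],scalar_first=True)
    print("xyz",(T.inv().apply(np.array(p)-o["eef_pos"])).round(4),"rot",(T.inv()*target(yaw,tilt)).as_rotvec(degrees=True).round(1),"| t",round(o["t"],1))
if __name__=="__main__":
    a=[float(v) for v in sys.argv[1:]]; plan(a[:3],a[3],a[4] if len(a)>4 else 0)
E
python3 plan.py .554 -.299 .18 12.3
```

```text
xyz [ 0.4017 -0.1903  0.0513] rot [ -0.   -0.  -80.3] | t 2.0
```

```bash
python3 -m crank '[{"delta_rot":[0,0,-8],"xyz":[0.04,-0.019,0.005],"fingers":-1},{"delta_rot":[0,0,-16],"xyz":[0.08,-0.038,0.01],"fingers":-1},{"delta_rot":[0,0,-24],"xyz":[0.12,-0.057,0.015],"fingers":-1},{"delta_rot":[0,0,-32],"xyz":[0.16,-0.076,0.02],"fingers":-1},{"delta_rot":[0,0,-40],"xyz":[0.2,-0.095,0.025],"fingers":-1},{"delta_rot":[0,0,-48],"xyz":[0.24,-0.114,0.03],"fingers":-1},{"delta_rot":[0,0,-56],"xyz":[0.28,-0.133,0.035],"fingers":-1},{"delta_rot":[0,0,-64],"xyz":[0.32,-0.152,0.04],"fingers":-1},{"delta_rot":[0,0,-72],"xyz":[0.36,-0.171,0.045],"fingers":-1},{"delta_rot":[0,0,-80.3],"xyz":[0.4017,-0.1903,0.0513],"fingers":-1}]' 80
python3 plan.py .554 -.299 .072 12.3
python3 - <<'E'
from h import *
print(telemetry.get_obs()["q"].round(3))
r=viewer.read_camera("wrist")
cv2.imwrite("pics/w1.png",r["img"][:,:,::-1])
E
```

```text
t: 3.05
eef_pos: [0.555, -0.2981, 0.1802]
tool_rot: [0.0, 0.625, 0.78, -0.0]
contact_force: [0.9, -0.4, 0.4]
gripper_width: 0.995
grasp_force: 0.0
xyz [-0.0006 -0.0012  0.1082] rot [0.  0.  0.3] | t 3.0
[ 0.679  0.482 -0.387  1.698  0.21   1.002  0.439]
```

View pics/w1.png

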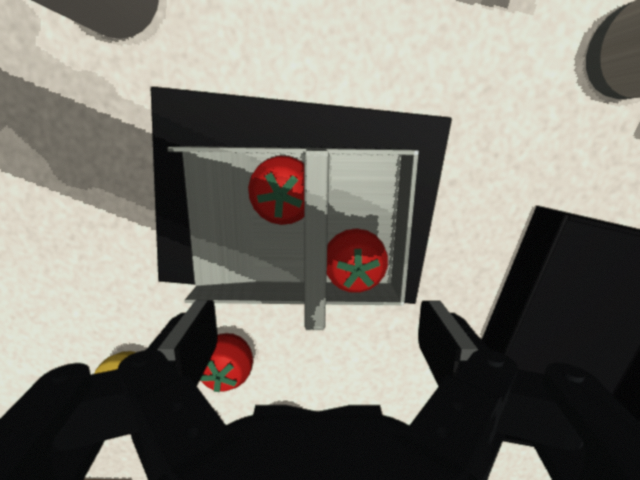

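The wrist view shows the handle centred between the fingers. I'll descend, grip and lift.

```bash
python3 -m crank '[{"delta_rot":[0,0,0],"xyz":[0,-0.001,0.03],"fingers":-1},{"delta_rot":[0,0,0],"xyz":[0,-0.001,0.06],"fingers":-1},{"delta_rot":[0,0,0],"xyz":[0,-0.001,0.09],"fingers":-1},{"delta_rot":[0,0,0],"xyz":[0,-0.001,0.1082],"fingers":-1},{"delta_rot":[0,0,0],"xyz":[0,-0.001,0.1082],"fingers":1},{"delta_rot":[0,0,0],"xyz":[0,-0.001,0.1082],"fingers":1},{"delta_rot":[0,0,0],"xyz":[0,-0.001,0.1082],"fingers":1},{"delta_rot":[0,0,0],"xyz":[0,-0.001,0.1082],"fingers":1},{"delta_rot":[0,0,0],"xyz":[0,-0.001,0.1082],"fingers":1},{"delta_rot":[0,0,0],"xyz":[0,-0.001,0.1082],"fingers":1}]' 80
python3 -m crank '[{"delta_rot":[0,0,0],"xyz":[0,0,0],"fingers":1},{"delta_rot":[0,0,0],"xyz":[0,0,-0.01],"fingers":1},{"delta_rot":[0,0,0],"xyz":[0,0,-0.03],"fingers":1},{"delta_rot":[0,0,0],"xyz":[0,0,-0.06],"fingers":1},{"delta_rot":[0,0,0],"xyz":[0,0,-0.09],"fingers":1},{"delta_rot":[0,0,0],"xyz":[0,0,-0.12],"fingers":1},{"delta_rot":[0,0,0],"xyz":[0,0,-0.15],"fingers":1},{"delta_rot":[0,0,0],"xyz":[0,0,-0.18],"fingers":1},{"delta_rot":[0,0,0],"xyz":[0,0,-0.2],"fingers":1},{"delta_rot":[0,0,0],"xyz":[0,0,-0.2],"fingers":1}]' 80
python3 plan.py .74 .022 .30 6 0
```

```text
t: 4.1
eef_pos: [0.5539, -0.2996, 0.0733]
tool_rot: [0.001, 0.627, 0.779, 0.0]
contact_force: [-1.0, 1.0, 5.7]
gripper_width: 0.168
grasp_force: 79.4
t: 5.1
eef_pos: [0.5542, -0.2996, 0.2751]
tool_rot: [0.003, 0.627, 0.779, 0.001]
contact_force: [1.0, -0.7, -4.5]
gripper_width: 0.169
grasp_force: 78.3
xyz [ 0.2746  0.2501 -0.0247] rot [0.3 0.2 6.3] | t 5.1
```

```bash
python3 -m crank '[{"delta_rot":[0,0,0],"xyz":[0.005,0.005,-0.003],"fingers":1},{"delta_rot":[0,0,0],"xyz":[0.016,0.015,-0.006],"fingers":1},{"delta_rot":[0,0,1],"xyz":[0.032,0.029,-0.01],"fingers":1},{"delta_rot":[0,0,2],"xyz":[0.05,0.045,-0.015],"fingers":1},{"delta_rot":[0,0,2.5],"xyz":[0.07,0.063,-0.02],"fingers":1},{"delta_rot":[0,0,3],"xyz":[0.09,0.081,-0.025],"fingers":1},{"delta_rot":[0,0,3.5],"xyz":[0.11,0.099,-0.025],"fingers":1},{"delta_rot":[0,0,4],"xyz":[0.13,0.117,-0.025],"fingers":1},{"delta_rot":[0,0,4.5],"xyz":[0.15,0.135,-0.025],"fingers":1},{"delta_rot":[0,0,5],"xyz":[0.17,0.153,-0.025],"fingers":1}]' 80
python3 -m crank '[{"delta_rot":[0,0,0.3],"xyz":[0.018,0.016,0],"fingers":1},{"delta_rot":[0,0,0.6],"xyz":[0.036,0.032,0],"fingers":1},{"delta_rot":[0,0,1],"xyz":[0.054,0.048,0],"fingers":1},{"delta_rot":[0,0,1.3],"xyz":[0.07,0.062,0],"fingers":1},{"delta_rot":[0,0,1.3],"xyz":[0.082,0.072,0],"fingers":1},{"delta_rot":[0,0,1.3],"xyz":[0.09,0.078,0],"fingers":1},{"delta_rot":[0,0,1.3],"xyz":[0.095,0.081,0],"fingers":1},{"delta_rot":[0,0,1.3],"xyz":[0.095,0.081,0],"fingers":1}]' 80
cat > lip.py <<'E'
# lip.py x y z yaw tilt : plan so that the tray lip is at x y z
import sys
from plan import *
a=[float(v) for v in sys.argv[1:]]
plan(np.array(a[:3])-target(a[3],a[4]).apply([0,-.113,.051]),a[3],a[4])
E
for t in 0 15 25 45 60; do python3 lip.py .626 .015 .15 6 $t; done
python3 - <<'E'
from h import *
from plan import *
o=telemetry.get_obs(); print(o["eef_pos"],o["q"].round(3))
r=viewer.read_camera("top"); 
for a,c in reds(r): print(a,c.round(),ray(r,c,.27).round(3))
E
```

```text
t: 6.1
eef_pos: [0.6663, -0.0976, 0.2951]
tool_rot: [-0.001, 0.66, 0.751, -0.0]
contact_force: [0.8, 0.1, -3.8]
gripper_width: 0.168
grasp_force: 78.4
t: 6.9
eef_pos: [0.7345, 0.0047, 0.2964]
tool_rot: [-0.0, 0.669, 0.743, -0.0]
contact_force: [-0.4, 0.5, -3.6]
gripper_width: 0.168
grasp_force: 78.4
xyz [0.0216 0.0063 0.0954] rot [-0. -0.  0.] | t 6.9
xyz [ 0.0216 -0.0108  0.0679] rot [-15.  -0.   0.] | t 6.9
xyz [ 0.0216 -0.0259  0.0525] rot [-25.  -0.   0.] | t 6.9
xyz [ 0.0216 -0.0629  0.0305] rot [-45.  -0.   0.] | t 6.9
xyz [ 0.0217 -0.0944  0.0231] rot [-60.  -0.   0.] | t 6.9
[0.73448027 0.00468659 0.29641865] [ 0.175  0.574 -0.436  1.286  0.238  1.333 -0.15 ]
194 [110. 254.] [0.526 0.366 0.27 ]
391 [488. 270.] [ 0.49  -0.381  0.27 ]
```

```bash
python3 -m crank '[{"delta_rot":[-2,0,0],"xyz":[0.005,0,0.012],"fingers":1},{"delta_rot":[-5,0,0],"xyz":[0.011,-0.002,0.028],"fingers":1},{"delta_rot":[-9,0,0],"xyz":[0.016,-0.005,0.046],"fingers":1},{"delta_rot":[-12,0,0],"xyz":[0.02,-0.008,0.06],"fingers":1},{"delta_rot":[-15,0,0],"xyz":[0.0216,-0.0108,0.0679],"fingers":1},{"delta_rot":[-18,0,0],"xyz":[0.0216,-0.015,0.063],"fingers":1},{"delta_rot":[-20,0,0],"xyz":[0.0216,-0.018,0.06],"fingers":1},{"delta_rot":[-22,0,0],"xyz":[0.0216,-0.021,0.057],"fingers":1},{"delta_rot":[-25,0,0],"xyz":[0.0216,-0.0259,0.0525],"fingers":1},{"delta_rot":[-25,0,0],"xyz":[0.0216,-0.0259,0.0525],"fingers":1}]' 80
for t in 35 45 55 65; do python3 lip.py .626 .015 .145 6 $t; done
python3 - <<'E'
from h import *
for c in("top","side"):
    r=viewer.read_camera(c); print([(a,x.round()) for a,x in reds(r)])
cv2.imwrite("pics/p1.png",r["img"][120:360,130:450,::-1].repeat(2,0).repeat(2,1))
E
```

```text
t: 7.95
eef_pos: [0.7048, 0.0207, 0.2446]
tool_rot: [0.145, 0.654, 0.725, 0.16]
contact_force: [-0.5, 0.3, -3.3]
gripper_width: 0.17
grasp_force: 79.9
xyz [ 0.0026 -0.0112 -0.013 ] rot [-10.    0.2  -0.1] | t 8.0
xyz [ 0.0025 -0.0249 -0.0297] rot [-20.    0.2  -0. ] | t 8.0
xyz [ 0.0024 -0.0413 -0.0438] rot [-30.    0.2  -0. ] | t 8.0
xyz [ 0.0024 -0.0599 -0.0548] rot [-40.    0.2  -0. ] | t 8.0
[(np.int32(186), array([109., 254.])), (np.int32(391), array([488., 270.]))]
[(np.int32(202), array([412., 210.])), (np.int32(333), array([282., 214.])), (np.int32(340), array([306., 251.])), (np.int32(358), array([356., 289.])), (np.int32(731), array([154., 404.]))]
```

View pics/p1.png

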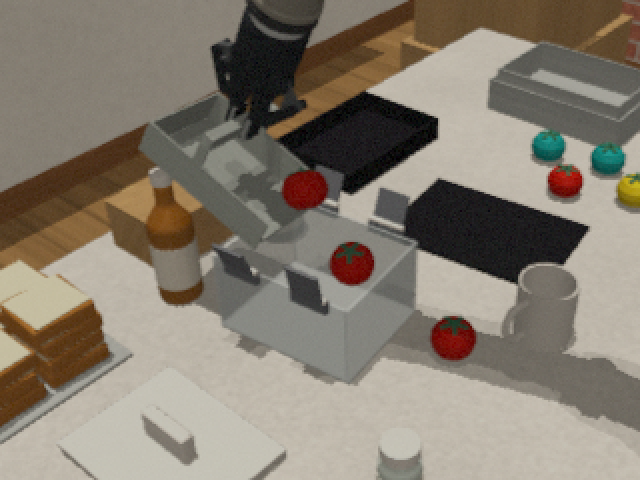

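The picture shows one tomato already falling into the tub near (306,251) and the second on the lip near (282,214). I'll keep tilting.

```bash
python3 -m crank '[{"delta_rot":[-3,0,0],"xyz":[0,-0.003,-0.004],"fingers":1},{"delta_rot":[-6,0,0],"xyz":[0,-0.006,-0.008],"fingers":1},{"delta_rot":[-10,0,0],"xyz":[0,-0.0112,-0.013],"fingers":1},{"delta_rot":[-15,0,0],"xyz":[0,-0.018,-0.021],"fingers":1},{"delta_rot":[-20,0,0],"xyz":[0,-0.0249,-0.0297],"fingers":1},{"delta_rot":[-20,0,0],"xyz":[0,-0.0249,-0.0297],"fingers":1},{"delta_rot":[-20,0,0],"xyz":[0,-0.0249,-0.0297],"fingers":1},{"delta_rot":[-20,0,0],"xyz":[0,-0.0249,-0.0297],"fingers":1}]' 80
python3 plan.py .72 .022 .30 6 0
python3 - <<'E'
from h import *
r=viewer.read_camera("side"); print([(a,x.round()) for a,x in reds(r)])
cv2.imwrite("pics/p2.png",r["img"][120:360,130:450,::-1].repeat(2,0).repeat(2,1))
E
```

```text
t: 8.85
eef_pos: [0.6728, 0.0185, 0.2613]
tool_rot: [0.257, 0.619, 0.686, 0.284]
contact_force: [-0.3, -1.0, -2.3]
gripper_width: 0.168
grasp_force: 80.1
xyz [-0.0014  0.0607  0.0062] rot [45.1  0.1 -0.1] | t 8.8
[(np.int32(202), array([412., 210.])), (np.int32(63), array([305., 267.])), (np.int32(354), array([356., 289.])), (np.int32(730), array([154., 404.]))]
```

View pics/p2.png

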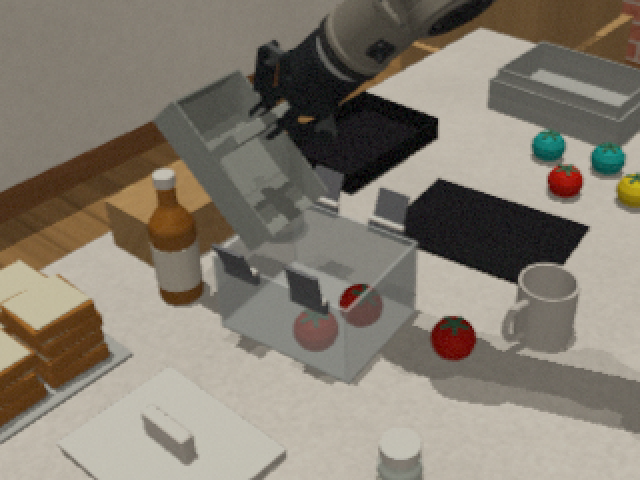

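Both tomatoes lie in the tub, at about (315,328) and (360,303) in the crop, and the tray is empty. I'll level it and return it to the board.

```bash
python3 -m crank '[{"delta_rot":[7,0,0],"xyz":[0,0.008,-0.003],"fingers":1},{"delta_rot":[15,0,0],"xyz":[0,0.02,-0.006],"fingers":1},{"delta_rot":[23,0,0],"xyz":[0,0.032,-0.006],"fingers":1},{"delta_rot":[31,0,0],"xyz":[0,0.045,-0.003],"fingers":1},{"delta_rot":[38,0,0],"xyz":[0,0.055,0.002],"fingers":1},{"delta_rot":[45,0,0],"xyz":[0,0.0607,0.0062],"fingers":1},{"delta_rot":[45,0,0],"xyz":[0,0.0607,0.0062],"fingers":1}]' 80
python3 plan.py .547 -.294 .25 8 0
```

```text
t: 9.6
eef_pos: [0.72, 0.0242, 0.3007]
tool_rot: [0.017, 0.669, 0.743, 0.02]
contact_force: [0.5, -0.5, -3.4]
gripper_width: 0.172
grasp_force: 80.1
xyz [-0.2986 -0.2075  0.0392] rot [ 3.1 -0.  -2.1] | t 9.6
```

```bash
python3 -m crank '[{"delta_rot":[2,0,0],"xyz":[-0.015,-0.01,0],"fingers":1},{"delta_rot":[2,0,0],"xyz":[-0.045,-0.03,0],"fingers":1},{"delta_rot":[2,0,0],"xyz":[-0.08,-0.056,0.004],"fingers":1},{"delta_rot":[2,0,-1],"xyz":[-0.116,-0.081,0.01],"fingers":1},{"delta_rot":[2,0,-2],"xyz":[-0.152,-0.106,0.016],"fingers":1},{"delta_rot":[2,0,-2],"xyz":[-0.188,-0.131,0.022],"fingers":1},{"delta_rot":[2,0,-2],"xyz":[-0.224,-0.156,0.028],"fingers":1},{"delta_rot":[2,0,-2],"xyz":[-0.26,-0.181,0.034],"fingers":1},{"delta_rot":[2,0,-2],"xyz":[-0.285,-0.198,0.038],"fingers":1},{"delta_rot":[2,0,-2],"xyz":[-0.2986,-0.2075,0.0392],"fingers":1}]' 80
python3 plan.py .547 -.294 .077 8 0
```

```text
t: 10.6
eef_pos: [0.5441, -0.2977, 0.2483]
tool_rot: [0.009, 0.658, 0.753, 0.008]
contact_force: [-0.1, -0.5, -2.3]
gripper_width: 0.166
grasp_force: 80.2
xyz [ 0.0037 -0.0005  0.1713] rot [ 1.3  0.2 -0.4] | t 10.6
```

```bash
python3 -m crank '[{"delta_rot":[1.3,0,0],"xyz":[0.003,0,0.03],"fingers":1},{"delta_rot":[1.3,0,0],"xyz":[0.003,0,0.07],"fingers":1},{"delta_rot":[1.3,0,0],"xyz":[0.003,0,0.11],"fingers":1},{"delta_rot":[1.3,0,0],"xyz":[0.003,0,0.145],"fingers":1},{"delta_rot":[1.3,0,0],"xyz":[0.003,0,0.16],"fingers":1},{"delta_rot":[1.3,0,0],"xyz":[0.003,0,0.167],"fingers":1},{"delta_rot":[1.3,0,0],"xyz":[0.003,0,0.172],"fingers":1},{"delta_rot":[1.3,0,0],"xyz":[0.003,0,0.172],"fingers":1},{"delta_rot":[1.3,0,0],"xyz":[0.003,0,0.172],"fingers":1}]' 80
python3 plan.py .547 -.294 .0733 8 0
```

```text
t: 11.5
eef_pos: [0.5512, -0.2907, 0.0801]
tool_rot: [0.004, 0.657, 0.754, -0.001]
contact_force: [-1.4, 3.2, 5.4]
gripper_width: 0.168
grasp_force: 81.5
xyz [-0.0027 -0.0047  0.0068] rot [ 0.2  0.4 -0.1] | t 11.5
```

```bash
python3 -m crank '[{"delta_rot":[0.2,0.4,0],"xyz":[0,0,0.002],"fingers":1},{"delta_rot":[0.2,0.4,0],"xyz":[0,0,0.002],"fingers":1},{"delta_rot":[0.2,0.4,0],"xyz":[0,0,0.002],"fingers":-1},{"delta_rot":[0.2,0.4,0],"xyz":[0,0,0.002],"fingers":-1},{"delta_rot":[0.2,0.4,0],"xyz":[0,0,0.002],"fingers":-1},{"delta_rot":[0.2,0.4,0],"xyz":[0,0,0.002],"fingers":-1},{"delta_rot":[0.2,0.4,0],"xyz":[0,0,-0.03],"fingers":-1},{"delta_rot":[0.2,0.4,0],"xyz":[0,0,-0.07],"fingers":-1},{"delta_rot":[0.2,0.4,0],"xyz":[0,0,-0.11],"fingers":-1},{"delta_rot":[0.2,0.4,0],"xyz":[0,0,-0.14],"fingers":-1}]'
cat > look2.py <<'E'
from h import *
import sys
C={c:viewer.read_camera(c) for c in("top","side")}
for c in C: print(c,[(int(a),*x.astype(int)) for a,x in reds(C[c])])
for a,c in reds(C["top"]):print("red",a,c.round(),ray(C["top"],c,.025).round(3))
for n,zf,p0 in [("lid",0,(.571,.282,-.025)),("tray",.008,(.547,-.294,.14))]:
    if n not in sys.argv[1:]: continue
    v=[(C[c],k[0]["pixels"]) for c in C for k in [cut_out(c,n)] if k]
    for vv in [v]+[[x] for x in v]: print(n,*[np.round(x,3) for x in fit(n,vv,list(p0),zf)])
E
python3 look2.py tray; python3 plan.py .496 -.459 .15 45
```

```text
t: 12.5
eef_pos: [0.5498, -0.2909, 0.2195]
tool_rot: [-0.0, 0.657, 0.754, 0.0]
contact_force: [-1.0, -0.0, 0.8]
gripper_width: 1.001
grasp_force: 0.0
top [(231, np.int64(278), np.int64(241)), (234, np.int64(305), np.int64(244)), (194, np.int64(109), np.int64(254)), (211, np.int64(318), np.int64(300))]
side [(211, np.int64(412), np.int64(210)), (98, np.int64(303), np.int64(267)), (355, np.int64(356), np.int64(288)), (732, np.int64(153), np.int64(404))]
red 231 [278. 242.] [0.568 0.053 0.025]
red 234 [306. 244.] [ 0.561 -0.015  0.025]
red 194 [109. 254.] [0.541 0.467 0.025]
red 211 [319. 300.] [ 0.425 -0.045  0.025]
tray [ 0.55  -0.278  0.133] 0.111
tray [ 0.55  -0.277  0.141] 0.123
tray [ 0.55  -0.28   0.141] 0.082
xyz [-0.159  -0.0755  0.0674] rot [ -0.1  -0.1 -37.2] | t 12.7
```

```bash
python3 plan.py .496 -.459 .12 -15;python3 plan.py .496 -.459 .01 -15
```

```text
xyz [-0.159  -0.0754  0.0974] rot [-0.1 -0.  22.8] | t 12.7
xyz [-0.1591 -0.0752  0.2074] rot [-0.1 -0.  22.8] | t 12.7
```

```bash
python3 -m crank '[{"delta_rot":[0,0,6],"xyz":[-0.04,-0.019,0],"fingers":-1},{"delta_rot":[0,0,12],"xyz":[-0.08,-0.038,0.02],"fingers":-1},{"delta_rot":[0,0,18],"xyz":[-0.12,-0.057,0.05],"fingers":-1},{"delta_rot":[0,0,22.8],"xyz":[-0.159,-0.0754,0.0974],"fingers":-1},{"delta_rot":[0,0,22.8],"xyz":[-0.159,-0.0754,0.1],"fingers":-1}]'
python3 - <<'E'
from h import *
r=viewer.read_camera("wrist")
for a,c in reds(r): print(a,c.round(),ray(r,c,.028).round(3))
E
python3 plan.py .496 -.459 .01 -15
```

```text
t: 13.2
eef_pos: [0.4901, -0.4622, 0.1109]
tool_rot: [-0.005, 0.795, 0.606, -0.003]
contact_force: [-1.0, 0.0, -0.6]
gripper_width: 1.005
grasp_force: 0.0
1963 [325. 227.] [ 0.497 -0.448  0.028]
121 [340. 263.] [ 0.5   -0.476  0.028]
xyz [0.0043 0.0066 0.0995] rot [-0.7 -0.1 -0.3] | t 13.2
```

```bash
python3 -m crank '[{"delta_rot":[0,0,0],"xyz":[0.005,0.006,0.03],"fingers":-1},{"delta_rot":[0,0,0],"xyz":[0.005,0.006,0.065],"fingers":-1},{"delta_rot":[0,0,0],"xyz":[0.005,0.006,0.099],"fingers":-1},{"delta_rot":[0,0,0],"xyz":[0.005,0.006,0.099],"fingers":-1},{"delta_rot":[0,0,0],"xyz":[0.005,0.006,0.099],"fingers":1},{"delta_rot":[0,0,0],"xyz":[0.005,0.006,0.099],"fingers":1},{"delta_rot":[0,0,0],"xyz":[0.005,0.006,0.099],"fingers":1},{"delta_rot":[0,0,0],"xyz":[0.005,0.006,0.099],"fingers":1},{"delta_rot":[0,0,0],"xyz":[0.005,0.006,0.099],"fingers":1},{"delta_rot":[0,0,0],"xyz":[0.005,0.006,0.099],"fingers":1}]' 30
python3 -m crank '[{"delta_rot":[0,0,0],"xyz":[0,0,-0.01],"fingers":1},{"delta_rot":[0,0,0],"xyz":[0,0,-0.04],"fingers":1},{"delta_rot":[0,0,0],"xyz":[0,0,-0.08],"fingers":1},{"delta_rot":[0,0,0],"xyz":[0,0,-0.12],"fingers":1},{"delta_rot":[0,0,0],"xyz":[0,0,-0.16],"fingers":1},{"delta_rot":[0,0,0],"xyz":[0,0,-0.2],"fingers":1}]'
python3 plan.py .632 .051 .21 6;python3 plan.py .632 .051 .065 6
```

```text
t: 14.25
eef_pos: [0.5043, -0.4557, 0.0207]
tool_rot: [0.001, 0.793, 0.609, -0.0]
contact_force: [-1.3, 1.0, 7.1]
gripper_width: 0.629
grasp_force: 32.0
t: 14.85
eef_pos: [0.503, -0.4554, 0.2209]
tool_rot: [-0.0, 0.793, 0.609, -0.001]
contact_force: [1.0, -0.1, -1.2]
gripper_width: 0.634
grasp_force: 31.9
xyz [ 0.5226 -0.006   0.0107] rot [ -0.1   0.  -20.9] | t 14.8
xyz [ 0.5226 -0.0058  0.1557] rot [ -0.1   0.  -20.9] | t 14.8
```

```bash
python3 -m crank '[{"delta_rot":[0,0,-1],"xyz":[0.02,0,0],"fingers":1},{"delta_rot":[0,0,-3],"xyz":[0.06,0,0],"fingers":1},{"delta_rot":[0,0,-5],"xyz":[0.105,-0.001,0],"fingers":1},{"delta_rot":[0,0,-8],"xyz":[0.15,-0.002,0],"fingers":1},{"delta_rot":[0,0,-10],"xyz":[0.195,-0.003,0],"fingers":1},{"delta_rot":[0,0,-12],"xyz":[0.24,-0.004,0],"fingers":1},{"delta_rot":[0,0,-14],"xyz":[0.285,-0.004,0],"fingers":1},{"delta_rot":[0,0,-16],"xyz":[0.33,-0.005,0],"fingers":1},{"delta_rot":[0,0,-18],"xyz":[0.375,-0.005,0],"fingers":1},{"delta_rot":[0,0,-20.9],"xyz":[0.42,-0.006,0],"fingers":1}]'
python3 -m crank '[{"delta_rot":[0,0,0],"xyz":[0.04,0.014,0],"fingers":1},{"delta_rot":[0,0,0],"xyz":[0.07,0.025,0],"fingers":1},{"delta_rot":[0,0,0],"xyz":[0.09,0.032,0],"fingers":1},{"delta_rot":[0,0,0],"xyz":[0.096,0.037,0.005],"fingers":1},{"delta_rot":[0,0,0],"xyz":[0.096,0.037,0.01],"fingers":1},{"delta_rot":[0,0,0],"xyz":[0.096,0.037,0.01],"fingers":1}]'
python3 plan.py .632 .051 .075 6
```

```text
t: 15.85
eef_pos: [0.6056, -0.0462, 0.2186]
tool_rot: [-0.001, 0.669, 0.743, -0.0]
contact_force: [0.6, -0.7, -2.3]
gripper_width: 0.635
grasp_force: 31.9
t: 16.45
eef_pos: [0.6319, 0.049, 0.2067]
tool_rot: [-0.002, 0.67, 0.742, -0.002]
contact_force: [0.2, -1.0, -0.8]
gripper_width: 0.634
grasp_force: 31.9
xyz [0.002  0.001  0.1317] rot [-0.3  0.  -0.2] | t 16.4
```

```bash
python3 -m crank '[{"delta_rot":[0,0,0],"xyz":[0.002,0,0.04],"fingers":1},{"delta_rot":[0,0,0],"xyz":[0.002,0,0.08],"fingers":1},{"delta_rot":[0,0,0],"xyz":[0.002,0,0.115],"fingers":1},{"delta_rot":[0,0,0],"xyz":[0.002,0,0.13],"fingers":1},{"delta_rot":[0,0,0],"xyz":[0.002,0,0.13],"fingers":1},{"delta_rot":[0,0,0],"xyz":[0.002,0,0.13],"fingers":-0.65},{"delta_rot":[0,0,0],"xyz":[0.002,0,0.13],"fingers":-0.65},{"delta_rot":[0,0,0],"xyz":[0.002,0,0.13],"fingers":-0.65},{"delta_rot":[0,0,0],"xyz":[0.002,0,0.09],"fingers":-0.65},{"delta_rot":[0,0,0],"xyz":[0.002,0,0.045],"fingers":-0.65}]'
python3 -m crank '[{"delta_rot":[0,0,0],"xyz":[0,0,-0.04],"fingers":-1},{"delta_rot":[0,0,0],"xyz":[0,0,-0.045],"fingers":-1},{"delta_rot":[0,0,0],"xyz":[0,0,-0.045],"fingers":-1}]'
python3 look2.py; python3 plan.py .425 -.045 .15 60
```

```text
t: 17.45
eef_pos: [0.6313, 0.0529, 0.1636]
tool_rot: [-0.002, 0.669, 0.743, -0.001]
contact_force: [0.9, 0.1, 0.0]
gripper_width: 0.824
grasp_force: 0.0
t: 17.75
eef_pos: [0.6334, 0.0535, 0.2106]
tool_rot: [0.0, 0.67, 0.743, 0.001]
contact_force: [0.3, -0.2, 0.3]
gripper_width: 1.001
grasp_force: 0.0
top [(204, np.int64(109), np.int64(254))]
side [(89, np.int64(303), np.int64(267)), (360, np.int64(356), np.int64(288)), (731, np.int64(153), np.int64(404))]
red 204 [110. 254.] [0.541 0.466 0.025]
xyz [-0.0759 -0.2157  0.0582] rot [ -0.2  -0.1 -54.1] | t 17.9
```

```bash
python3 plan.py .425 -.045 .2 -20; python3 plan.py .425 -.045 .11 -20
```

```text
xyz [-0.0758 -0.2158  0.0082] rot [-0.2  0.  25.9] | t 17.9
xyz [-0.0759 -0.2155  0.0982] rot [-0.2  0.  25.9] | t 17.9
```

```bash
python3 -m crank '[{"delta_rot":[0,0,5],"xyz":[-0.014,-0.04,0],"fingers":-1},{"delta_rot":[0,0,10],"xyz":[-0.028,-0.08,0],"fingers":-1},{"delta_rot":[0,0,15],"xyz":[-0.042,-0.12,0],"fingers":-1},{"delta_rot":[0,0,20],"xyz":[-0.056,-0.16,0],"fingers":-1},{"delta_rot":[0,0,25.9],"xyz":[-0.07,-0.2,0.01],"fingers":-1},{"delta_rot":[0,0,25.9],"xyz":[-0.0758,-0.2158,0.05],"fingers":-1},{"delta_rot":[0,0,25.9],"xyz":[-0.0758,-0.2158,0.09],"fingers":-1},{"delta_rot":[0,0,25.9],"xyz":[-0.0758,-0.2158,0.098],"fingers":-1},{"delta_rot":[0,0,25.9],"xyz":[-0.0758,-0.2158,0.098],"fingers":-1}]'
python3 - <<'E'
from h import *
print(telemetry.get_obs()["q"].round(2))
r=viewer.read_camera("wrist"); 
for a,c in reds(r): print(a,c.round(),ray(r,c,.028).round(3))
r=viewer.read_camera("side"); print(reds(r))
E
python3 plan.py .425 -.045 .012 -20
```

```text
t: 18.75
eef_pos: [0.4241, -0.044, 0.1093]
tool_rot: [-0.003, 0.819, 0.574, -0.002]
contact_force: [0.2, 0.0, 0.5]
gripper_width: 1.002
grasp_force: 0.0
[ 0.67  0.36 -0.82  2.19  0.39  0.74 -0.76]
4493 [492.  34.] [0.561 0.045 0.028]
1443 [615.  13.] [0.628 0.031 0.028]
5062 [505. 138.] [ 0.557 -0.014  0.028]
665 [330. 228.] [ 0.435 -0.032  0.028]
[(np.int32(99), array([303.73737374, 267.31313131])), (np.int32(356), array([356.21910112, 288.9241573 ])), (np.int32(731), array([153.59644323, 404.3502052 ]))]
xyz [-0.0017 -0.0007  0.0993] rot [-0.1 -0.1  0.1] | t 18.9
```

```bash
python3 -m crank '[{"delta_rot":[0,0,0],"xyz":[-0.001,0,0.03],"fingers":-1},{"delta_rot":[0,0,0],"xyz":[-0.001,0,0.065],"fingers":-1},{"delta_rot":[0,0,0],"xyz":[-0.001,0,0.097],"fingers":-1},{"delta_rot":[0,0,0],"xyz":[-0.001,0,0.097],"fingers":-1},{"delta_rot":[0,0,0],"xyz":[-0.001,0,0.097],"fingers":1},{"delta_rot":[0,0,0],"xyz":[-0.001,0,0.097],"fingers":1},{"delta_rot":[0,0,0],"xyz":[-0.001,0,0.097],"fingers":1},{"delta_rot":[0,0,0],"xyz":[-0.001,0,0.097],"fingers":1},{"delta_rot":[0,0,0],"xyz":[-0.001,0,0.097],"fingers":1},{"delta_rot":[0,0,0],"xyz":[-0.001,0,0.097],"fingers":1}]' 30
python3 -m crank '[{"delta_rot":[0,0,0],"xyz":[0,0,-0.01],"fingers":1},{"delta_rot":[0,0,0],"xyz":[0,0,-0.04],"fingers":1},{"delta_rot":[0,0,0],"xyz":[0,0,-0.08],"fingers":1},{"delta_rot":[0,0,0],"xyz":[0,0,-0.12],"fingers":1},{"delta_rot":[0,0,0],"xyz":[0,0,-0.16],"fingers":1},{"delta_rot":[0,0,0],"xyz":[0,0,-0.185],"fingers":1},{"delta_rot":[0,0,0],"xyz":[0,0,-0.185],"fingers":1},{"delta_rot":[0,0,0],"xyz":[0,0,-0.185],"fingers":1}]'
python3 plan.py .639 -.014 .2 6;python3 look2.py
```

```text
t: 19.85
eef_pos: [0.4263, -0.0453, 0.0156]
tool_rot: [0.0, 0.819, 0.574, 0.001]
contact_force: [-1.3, 0.5, 7.2]
gripper_width: 0.649
grasp_force: 30.1
t: 20.65
eef_pos: [0.4251, -0.0459, 0.1994]
tool_rot: [-0.0, 0.819, 0.574, -0.001]
contact_force: [0.0, -0.1, -1.5]
gripper_width: 0.647
grasp_force: 32.7
xyz [ 0.103   0.1901 -0.0008] rot [ -0.1   0.  -26. ] | t 20.6
top [(249, np.int64(279), np.int64(212)), (561, np.int64(292), np.int64(243)), (194, np.int64(109), np.int64(253))]
side [(271, np.int64(356), np.int64(228)), (100, np.int64(303), np.int64(267)), (730, np.int64(153), np.int64(404))]
red 249 [280. 213.] [0.64  0.049 0.025]
red 561 [292. 243.] [0.564 0.019 0.025]
red 194 [110. 254.] [0.541 0.466 0.025]
```

```bash
python3 -m crank '[{"delta_rot":[0,0,-3],"xyz":[0.01,0.018,0],"fingers":1},{"delta_rot":[0,0,-8],"xyz":[0.03,0.055,0],"fingers":1},{"delta_rot":[0,0,-14],"xyz":[0.05,0.093,0],"fingers":1},{"delta_rot":[0,0,-20],"xyz":[0.07,0.13,0],"fingers":1},{"delta_rot":[0,0,-26],"xyz":[0.088,0.163,0],"fingers":1},{"delta_rot":[0,0,-26],"xyz":[0.098,0.183,0],"fingers":1},{"delta_rot":[0,0,-26],"xyz":[0.101,0.19,0],"fingers":1},{"delta_rot":[0,0,-26],"xyz":[0.101,0.19,0],"fingers":1},{"delta_rot":[0,0,-26],"xyz":[0.101,0.19,0.03],"fingers":1},{"delta_rot":[0,0,-26],"xyz":[0.101,0.19,0.06],"fingers":1}]'
python3 -m crank '[{"delta_rot":[0,0,0],"xyz":[0,0,0.035],"fingers":1},{"delta_rot":[0,0,0],"xyz":[0,0,0.06],"fingers":1},{"delta_rot":[0,0,0],"xyz":[0,0,0.07],"fingers":1},{"delta_rot":[0,0,0],"xyz":[0,0,0.07],"fingers":1},{"delta_rot":[0,0,0],"xyz":[0,0,0.07],"fingers":-0.65},{"delta_rot":[0,0,0],"xyz":[0,0,0.07],"fingers":-0.65},{"delta_rot":[0,0,0],"xyz":[0,0,0.07],"fingers":-0.65},{"delta_rot":[0,0,0],"xyz":[0,0,0.03],"fingers":-0.65},{"delta_rot":[0,0,0],"xyz":[0,0,-0.015],"fingers":-0.65},{"delta_rot":[0,0,0],"xyz":[0,0,-0.06],"fingers":-1}]'
python3 -m crank '[{"delta_rot":[0,0,0],"xyz":[0,0,-0.01],"fingers":-1},{"delta_rot":[0,0,0],"xyz":[0,0,-0.01],"fingers":-1},{"delta_rot":[0,0,0],"xyz":[0,0,-0.01],"fingers":-1}]'
python3 look2.py; for z in .2 .12; do python3 plan.py .541 .466 $z 40; done
```

```text
t: 21.75
eef_pos: [0.6371, -0.0156, 0.1376]
tool_rot: [-0.001, 0.669, 0.743, -0.001]
contact_force: [-0.6, -0.5, -1.0]
gripper_width: 0.646
grasp_force: 32.7
t: 22.75
eef_pos: [0.6381, -0.0153, 0.2001]
tool_rot: [-0.001, 0.669, 0.743, -0.0]
contact_force: [1.5, -1.6, -0.3]
gripper_width: 0.973
grasp_force: 0.0
t: 23.05
eef_pos: [0.6377, -0.0159, 0.2072]
tool_rot: [-0.001, 0.669, 0.743, -0.001]
contact_force: [-0.7, 0.4, 0.5]
gripper_width: 1.001
grasp_force: 0.0
top [(739, np.int64(282), np.int64(232)), (195, np.int64(109), np.int64(254))]
side [(235, np.int64(295), np.int64(261)), (731, np.int64(153), np.int64(404))]
red 739 [283. 233.] [0.59  0.041 0.025]
red 195 [110. 254.] [0.541 0.466 0.025]
xyz [ 0.4894 -0.045   0.007 ] rot [ -0.3  -0.2 -34. ] | t 23.1
xyz [ 0.4893 -0.0445  0.087 ] rot [ -0.3  -0.2 -34. ] | t 23.1
```

```bash
python3 -m crank '[{"delta_rot":[0,0,-3],"xyz":[0.03,-0.003,0],"fingers":-1},{"delta_rot":[0,0,-7],"xyz":[0.075,-0.007,0],"fingers":-1},{"delta_rot":[0,0,-10],"xyz":[0.12,-0.011,0],"fingers":-1},{"delta_rot":[0,0,-14],"xyz":[0.165,-0.015,0],"fingers":-1},{"delta_rot":[0,0,-17],"xyz":[0.21,-0.019,0],"fingers":-1},{"delta_rot":[0,0,-21],"xyz":[0.255,-0.023,0],"fingers":-1},{"delta_rot":[0,0,-24],"xyz":[0.3,-0.027,0],"fingers":-1},{"delta_rot":[0,0,-28],"xyz":[0.345,-0.031,0.01],"fingers":-1},{"delta_rot":[0,0,-31],"xyz":[0.39,-0.035,0.03],"fingers":-1},{"delta_rot":[0,0,-34],"xyz":[0.435,-0.04,0.05],"fingers":-1}]'
python3 -m crank '[{"delta_rot":[0,0,0],"xyz":[0.027,0.025,0.02],"fingers":-1},{"delta_rot":[0,0,0],"xyz":[0.046,0.028,0.036],"fingers":-1},{"delta_rot":[0,0,0],"xyz":[0.046,0.028,0.036],"fingers":-1},{"delta_rot":[0,0,0],"xyz":[0.046,0.028,0.036],"fingers":-1}]'
python3 - <<'E'
from h import *
for n in ("wrist","top","side"):
    r=viewer.read_camera(n)
    print(n,[(int(a),c.astype(int),ray(r,c,.025).round(3)) for a,c in reds(r)])
    k=[x for x in cut_out(n,"s1_center") if x["score"]>.4]
    for x in k:
        v,u=np.nonzero(x["pixels"]); c=(u.min()+u.max())/2,(v.min()+v.max())/2; print(round(x["score"],2),c,ray(r,c,.025).round(3))
E
python3 plan.py .541 .466 .012 40
```

```text
t: 24.15
eef_pos: [0.5519, 0.4141, 0.1564]
tool_rot: [-0.002, 0.421, 0.907, -0.001]
contact_force: [1.3, -0.9, 0.5]
gripper_width: 1.001
grasp_force: 0.0
t: 24.55
eef_pos: [0.5436, 0.4657, 0.1211]
tool_rot: [-0.002, 0.422, 0.907, -0.001]
contact_force: [0.2, -0.5, 0.4]
gripper_width: 0.996
grasp_force: 0.0
wrist []
top [(575, array([292, 211]), array([0.642, 0.018, 0.025])), (601, array([291, 242]), array([0.565, 0.02 , 0.025]))]
0.96 (np.float64(531.0), np.float64(278.5)) [ 0.474 -0.563  0.025]
0.92 (np.float64(280.5), np.float64(214.0)) [0.637 0.047 0.025]
0.78 (np.float64(507.0), np.float64(310.0)) [ 0.398 -0.503  0.025]
0.71 (np.float64(520.0), np.float64(238.5)) [ 0.572 -0.54   0.025]
side [(237, array([295, 261]), array([ 0.611, -0.033,  0.025])), (729, array([153, 404]), array([0.535, 0.457, 0.025]))]
0.67 (np.float64(403.0), np.float64(192.5)) [ 0.57  -0.541  0.025]
0.58 (np.float64(433.0), np.float64(199.0)) [ 0.472 -0.566  0.025]
0.57 (np.float64(447.0), np.float64(214.5)) [ 0.394 -0.507  0.025]
xyz [ 0.0032 -0.0029  0.1115] rot [-0.  -0.1 -0.1] | t 24.9
```

```bash
python3 - <<'E'
from h import *
r=viewer.read_camera("wrist"); cv2.imwrite("pics/w3.png",r["img"][:,:,::-1])
print(r["origin"])
E
```

```text
[0.4977192  0.5213492  0.26643898]
```

View pics/w3.png

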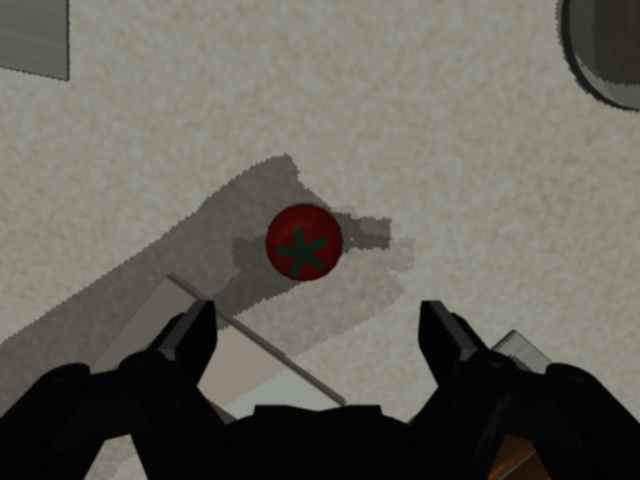

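The tomato is at (304,243) in the wrist view, in the arm's shadow.

```bash
python3 - <<'E'
from plan import *
r=viewer.read_camera("wrist"); p=ray(r,(304,243),.025); print(p)
plan([p[0],p[1],.012],40)
E
```

```text
[0.53622548 0.45927174 0.025     ]
xyz [ 0.0005 -0.0107  0.1113] rot [-0.  -0.1 -0. ] | t 24.9
```

```bash
python3 -m crank '[{"delta_rot":[0,0,0],"xyz":[0,-0.01,0.03],"fingers":-1},{"delta_rot":[0,0,0],"xyz":[0,-0.01,0.07],"fingers":-1},{"delta_rot":[0,0,0],"xyz":[0,-0.01,0.105],"fingers":-1},{"delta_rot":[0,0,0],"xyz":[0,-0.01,0.11],"fingers":-1},{"delta_rot":[0,0,0],"xyz":[0,-0.01,0.11],"fingers":1},{"delta_rot":[0,0,0],"xyz":[0,-0.01,0.11],"fingers":1},{"delta_rot":[0,0,0],"xyz":[0,-0.01,0.11],"fingers":1},{"delta_rot":[0,0,0],"xyz":[0,-0.01,0.11],"fingers":1},{"delta_rot":[0,0,0],"xyz":[0,-0.01,0.11],"fingers":1},{"delta_rot":[0,0,0],"xyz":[0,-0.01,0.11],"fingers":1}]' 30
python3 -m crank '[{"delta_rot":[0,0,0],"xyz":[0,0,-0.01],"fingers":1},{"delta_rot":[0,0,0],"xyz":[0,0,-0.04],"fingers":1},{"delta_rot":[0,0,0],"xyz":[0,0,-0.08],"fingers":1},{"delta_rot":[0,0,0],"xyz":[0,0,-0.12],"fingers":1},{"delta_rot":[0,0,0],"xyz":[0,0,-0.16],"fingers":1},{"delta_rot":[0,0,0],"xyz":[0,0,-0.195],"fingers":1},{"delta_rot":[0,0,0],"xyz":[0,0,-0.195],"fingers":1},{"delta_rot":[0,0,0],"xyz":[0,0,-0.195],"fingers":1}]'
python3 plan.py .603 .017 .2 6;python3 look2.py lid
```

```text
t: 25.95
eef_pos: [0.5373, 0.4614, 0.0156]
tool_rot: [-0.001, 0.422, 0.906, 0.002]
contact_force: [0.2, -0.6, 7.1]
gripper_width: 0.646
grasp_force: 32.5
t: 26.75
eef_pos: [0.537, 0.4599, 0.2093]
tool_rot: [-0.001, 0.422, 0.906, 0.001]
contact_force: [-0.1, 0.3, -0.8]
gripper_width: 0.647
grasp_force: 32.2
xyz [-0.3815 -0.2345  0.0083] rot [ 0.  -0.1 34. ] | t 26.8
top [(610, np.int64(293), np.int64(211)), (586, np.int64(291), np.int64(242))]
side [(237, np.int64(295), np.int64(261)), (837, np.int64(126), np.int64(335))]
red 610 [293. 212.] [0.642 0.016 0.025]
red 586 [292. 243.] [0.565 0.02  0.025]
lid [ 0.571  0.282 -0.018] 0.062
lid [ 0.571  0.284 -0.026] 0.088
lid [ 0.569  0.281 -0.021] 0.023
```

```bash
python3 -m crank '[{"delta_rot":[0,0,3],"xyz":[-0.02,-0.012,0],"fingers":1},{"delta_rot":[0,0,7],"xyz":[-0.055,-0.034,0],"fingers":1},{"delta_rot":[0,0,11],"xyz":[-0.093,-0.057,0],"fingers":1},{"delta_rot":[0,0,15],"xyz":[-0.131,-0.08,0],"fingers":1},{"delta_rot":[0,0,19],"xyz":[-0.169,-0.104,0],"fingers":1},{"delta_rot":[0,0,23],"xyz":[-0.207,-0.127,0],"fingers":1},{"delta_rot":[0,0,27],"xyz":[-0.245,-0.15,0],"fingers":1},{"delta_rot":[0,0,31],"xyz":[-0.283,-0.174,0],"fingers":1},{"delta_rot":[0,0,34],"xyz":[-0.321,-0.197,0],"fingers":1},{"delta_rot":[0,0,34],"xyz":[-0.355,-0.218,0],"fingers":1}]'
python3 -m crank '[{"delta_rot":[0,0,0],"xyz":[-0.019,0,0],"fingers":1},{"delta_rot":[0,0,0],"xyz":[-0.031,0,0],"fingers":1},{"delta_rot":[0,0,0],"xyz":[-0.031,0,0],"fingers":1},{"delta_rot":[0,0,0],"xyz":[-0.031,0,0],"fingers":1}]'
python3 plan.py .603 .018 .09 6
```

```text
t: 27.95
eef_pos: [0.598, 0.0449, 0.2061]
tool_rot: [-0.002, 0.67, 0.743, -0.001]
contact_force: [0.5, -0.4, -0.7]
gripper_width: 0.645
grasp_force: 32.3
t: 28.35
eef_pos: [0.6012, 0.0185, 0.2069]
tool_rot: [-0.002, 0.668, 0.744, -0.0]
contact_force: [0.1, 0.3, -0.7]
gripper_width: 0.649
grasp_force: 32.3
xyz [-0.0009  0.002   0.1169] rot [-0.2 -0.1  0.1] | t 28.4
```

```bash
python3 -m crank '[{"delta_rot":[0,0,0],"xyz":[0,0.002,0.04],"fingers":1},{"delta_rot":[0,0,0],"xyz":[0,0.002,0.08],"fingers":1},{"delta_rot":[0,0,0],"xyz":[0,0.002,0.108],"fingers":1},{"delta_rot":[0,0,0],"xyz":[0,0.002,0.117],"fingers":1},{"delta_rot":[0,0,0],"xyz":[0,0.002,0.117],"fingers":1},{"delta_rot":[0,0,0],"xyz":[0,0.002,0.117],"fingers":-0.65},{"delta_rot":[0,0,0],"xyz":[0,0.002,0.117],"fingers":-0.65},{"delta_rot":[0,0,0],"xyz":[0,0.002,0.117],"fingers":-0.65},{"delta_rot":[0,0,0],"xyz":[0,0.002,0.07],"fingers":-0.65},{"delta_rot":[0,0,0],"xyz":[0,0.002,0.025],"fingers":-0.65}]'
python3 plan.py .571 .282 .2 65; python3 plan.py .571 .282 .13 65;python3 plan.py .571 .282 .13 92
```

```text
t: 29.35
eef_pos: [0.603, 0.017, 0.1832]
tool_rot: [-0.002, 0.669, 0.743, -0.001]
contact_force: [0.5, -0.9, 0.9]
gripper_width: 0.825
grasp_force: 0.0
xyz [ 0.2669 -0.004  -0.0163] rot [ -0.2  -0.2 -59. ] | t 29.4
xyz [ 0.2668 -0.0037  0.0537] rot [ -0.2  -0.2 -59. ] | t 29.4
xyz [ 0.2668 -0.0037  0.0537] rot [ -0.1  -0.3 -86. ] | t 29.4
```

```bash
python3 -m crank '[{"delta_rot":[0,0,-8],"xyz":[0.01,0,-0.02],"fingers":-1},{"delta_rot":[0,0,-16],"xyz":[0.04,0,-0.02],"fingers":-1},{"delta_rot":[0,0,-24],"xyz":[0.075,0,-0.02],"fingers":-1},{"delta_rot":[0,0,-32],"xyz":[0.11,0,-0.02],"fingers":-1},{"delta_rot":[0,0,-40],"xyz":[0.145,-0.001,-0.02],"fingers":-1},{"delta_rot":[0,0,-48],"xyz":[0.18,-0.002,-0.01],"fingers":-1},{"delta_rot":[0,0,-56],"xyz":[0.21,-0.003,0],"fingers":-1},{"delta_rot":[0,0,-64],"xyz":[0.24,-0.004,0.02],"fingers":-1},{"delta_rot":[0,0,-72],"xyz":[0.26,-0.004,0.04],"fingers":-1},{"delta_rot":[0,0,-80],"xyz":[0.267,-0.004,0.053],"fingers":-1}]'
python3 -m crank '[{"delta_rot":[0,0,-2.7],"xyz":[0,0,0],"fingers":-1},{"delta_rot":[0,0,-2.7],"xyz":[0,0,0],"fingers":-1},{"delta_rot":[0,0,-2.7],"xyz":[0,0,0],"fingers":-1}]'
python3 look2.py lid
python3 plan.py .571 .282 .023 88.7
python3 - <<'E'
from h import *
r=viewer.read_camera("wrist"); a=r["img"]; b=viewer.read_camera("side")["img"][180:330,210:370].repeat(3,0).repeat(3,1)
im=np.zeros((480,1000,3),np.uint8); im[:450,:480]=b; im[:390,480:1000]=cv2.resize(a,(520,390)); cv2.imwrite("pics/w4.png",cv2.resize(im,(800,384))[:,:,::-1])
E
```

```text
t: 30.35
eef_pos: [0.5703, 0.2849, 0.1293]
tool_rot: [-0.001, 0.03, 1.0, 0.001]
contact_force: [-0.8, 0.0, -0.1]
gripper_width: 0.998
grasp_force: 0.0
t: 30.65
eef_pos: [0.5718, 0.2821, 0.1302]
tool_rot: [-0.001, 0.012, 1.0, 0.001]
contact_force: [-0.1, -0.4, -0.6]
gripper_width: 1.001
grasp_force: 0.0
top [(1892, np.int64(292), np.int64(228))]
side [(276, np.int64(295), np.int64(261))]
red 1892 [293. 228.] [0.601 0.018 0.025]
lid [ 0.571  0.282 -0.02 ] 0.378
lid [ 0.573  0.282 -0.024] 0.722
lid [ 0.57   0.281 -0.023] 0.027
xyz [ 5.00e-04 -1.00e-04  1.07e-01] rot [ 0.1 -0.1 -0. ] | t 30.9
```

View pics/w4.png

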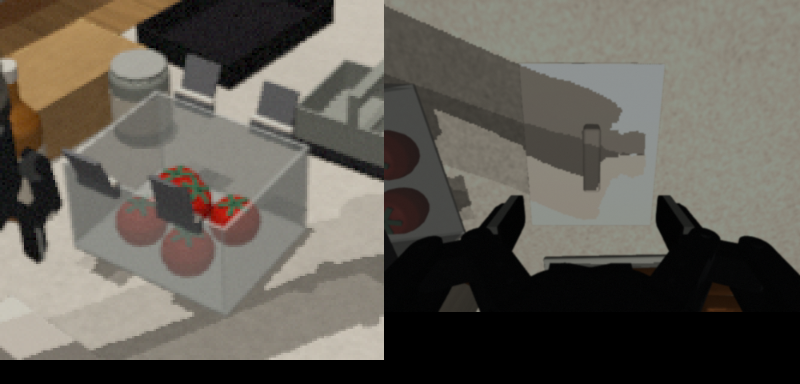

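The left half shows all five tomatoes in the tub, below the rim. The right half shows the lid handle centred between the fingers at about (592,158). I'll grip it.

```bash
python3 -m crank '[{"delta_rot":[0,0,0],"xyz":[0,0,0.03],"fingers":-1},{"delta_rot":[0,0,0],"xyz":[0,0,0.065],"fingers":-1},{"delta_rot":[0,0,0],"xyz":[0,0,0.095],"fingers":-1},{"delta_rot":[0,0,0],"xyz":[0,0,0.106],"fingers":-1},{"delta_rot":[0,0,0],"xyz":[0,0,0.106],"fingers":1},{"delta_rot":[0,0,0],"xyz":[0,0,0.106],"fingers":1},{"delta_rot":[0,0,0],"xyz":[0,0,0.106],"fingers":1},{"delta_rot":[0,0,0],"xyz":[0,0,0.106],"fingers":1},{"delta_rot":[0,0,0],"xyz":[0,0,0.106],"fingers":1},{"delta_rot":[0,0,0],"xyz":[0,0,0.106],"fingers":1}]' 80
python3 -m crank '[{"delta_rot":[0,0,0],"xyz":[0,0,0],"fingers":1},{"delta_rot":[0,0,0],"xyz":[0,0,-0.01],"fingers":1},{"delta_rot":[0,0,0],"xyz":[0,0,-0.03],"fingers":1},{"delta_rot":[0,0,0],"xyz":[0,0,-0.06],"fingers":1},{"delta_rot":[0,0,0],"xyz":[0,0,-0.1],"fingers":1},{"delta_rot":[0,0,0],"xyz":[0,0,-0.14],"fingers":1},{"delta_rot":[0,0,0],"xyz":[0,0,-0.18],"fingers":1},{"delta_rot":[0,0,0],"xyz":[0,0,-0.2],"fingers":1},{"delta_rot":[0,0,0],"xyz":[0,0,-0.2],"fingers":1},{"delta_rot":[0,0,0],"xyz":[0,0,-0.2],"fingers":1}]' 80
python3 - <<'E'
from plan import *
o=telemetry.get_obs(); z=o["eef_pos"][2]-.024
C={c:viewer.read_camera(c) for c in("top","side")}
v=[(C[c],k[0]["pixels"]) for c in C for k in [cut_out(c,"lid")] if k]
for x in v: print(fit("lid",[x],[.571,.282,-.02],z))
plan([.596,.0115,.225],96)
E
```

```text
t: 31.95
eef_pos: [0.5717, 0.2829, 0.0249]
tool_rot: [-0.0, 0.011, 1.0, 0.001]
contact_force: [-0.6, -1.2, 6.9]
gripper_width: 0.191
grasp_force: 80.2
t: 32.95
eef_pos: [0.5712, 0.2813, 0.2223]
tool_rot: [-0.002, 0.011, 1.0, -0.0]
contact_force: [-1.2, -0.2, -3.5]
gripper_width: 0.196
grasp_force: 79.0
(array([ 0.57005627,  0.28112377, -0.02577361]), np.float64(0.7074433656957928))
(array([ 0.56701397,  0.28027955, -0.01272195]), np.float64(0.1552494415487714))
xyz [-0.0309 -0.2692 -0.0037] rot [-0.  -0.3 -7.2] | t 33.1
```

```bash
python3 - <<'E'
from h import *
from ov import overlay
from scipy.ndimage import map_coordinates
C={c:viewer.read_camera(c) for c in("top","side")}
G={}
for c,r in C.items():
    g=cv2.GaussianBlur(cv2.cvtColor(r["img"],cv2.COLOR_RGB2GRAY).astype(np.float32),(0,0),1.2)
    G[c]=np.hypot(cv2.Sobel(g,cv2.CV_32F,1,0),cv2.Sobel(g,cv2.CV_32F,0,1)).clip(0,60)
s=np.linspace(-1,1,80)
def rect(a,b,z): return np.r_[np.c_[s*a,s*0+b,s*0+z],np.c_[s*a,s*0-b,s*0+z],np.c_[s*0+a,s*b,s*0+z],np.c_[s*0-a,s*b,s*0+z]]
P=np.r_[rect(.1,.08,.115),rect(.096,.076,.115),rect(.096,.076,.004)]
def cost(p,cs):
    c,sn=np.cos(p[2]),np.sin(p[2]); w=P@np.array([[c,sn,0],[-sn,c,0],[0,0,1]])+[p[0],p[1],0]; t=0
    for k in cs:
        q=proj(C[k],w); t-=map_coordinates(G[k],[q[:,1],q[:,0]],order=1).mean()
    return t
for cs in (["top"],["side"],["top","side"]):
    best=min((minimize(cost,[.596+a,.011+b,.105+d],(cs,),method="Nelder-Mead",options=dict(initial_simplex=np.array([.596+a,.011+b,.105+d])+np.array([[0,0,0],[.004,0,0],[0,.004,0],[0,0,.03]]))) for a in(-.004,.004) for b in(-.004,.004) for d in(-.02,.02)),key=lambda o:o.fun)
    print(cs,best.x.round(4),best.fun)
overlay(C["top"],[("tub",best.x,0)],(225,170,365,290),"pics/ov2.png")
E
```

```text
['top'] [0.5958 0.0055 0.1174] -52.291969299316406
['side'] [0.5902 0.0144 0.1259] -46.073219299316406
['top', 'side'] [0.5941 0.01   0.1187] -93.77192687988281
```

View pics/ov2.png

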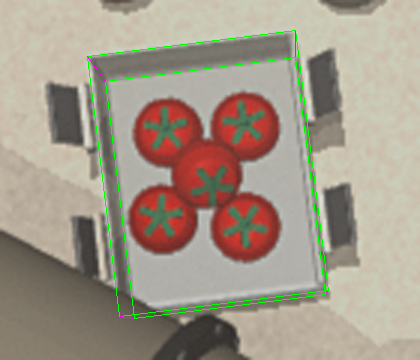

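The overlay fits the rim, and all five tomatoes lie well inside. I'll carry the lid over at yaw about 6.6°.

```bash
python3 -m crank '[{"delta_rot":[0,0,0],"xyz":[-0.001,-0.012,0],"fingers":1},{"delta_rot":[0,0,-1],"xyz":[-0.004,-0.036,0],"fingers":1},{"delta_rot":[0,0,-2],"xyz":[-0.008,-0.07,0],"fingers":1},{"delta_rot":[0,0,-3],"xyz":[-0.012,-0.105,0],"fingers":1},{"delta_rot":[0,0,-4],"xyz":[-0.016,-0.14,0],"fingers":1},{"delta_rot":[0,0,-5],"xyz":[-0.02,-0.175,0],"fingers":1},{"delta_rot":[0,0,-6],"xyz":[-0.024,-0.21,0],"fingers":1},{"delta_rot":[0,0,-7],"xyz":[-0.028,-0.24,0],"fingers":1},{"delta_rot":[0,0,-7.8],"xyz":[-0.03,-0.262,0],"fingers":1},{"delta_rot":[0,0,-7.8],"xyz":[-0.03,-0.27,0],"fingers":1}]' 80
python3 -m crank '[{"delta_rot":[0,0,0],"xyz":[0,0,0],"fingers":1},{"delta_rot":[0,0,0],"xyz":[0,0,0],"fingers":1},{"delta_rot":[0,0,0],"xyz":[0,0,0],"fingers":1},{"delta_rot":[0,0,0],"xyz":[0,0,0],"fingers":1}]'
python3 plan.py .595 .010 .15 96.6
```

```text
t: 34.25
eef_pos: [0.5958, 0.0073, 0.2223]
tool_rot: [-0.002, -0.055, 0.999, -0.0]
contact_force: [0.5, 0.4, -2.6]
gripper_width: 0.196
grasp_force: 78.8
t: 34.65
eef_pos: [0.5955, 0.0131, 0.2233]
tool_rot: [-0.001, -0.058, 0.998, 0.001]
contact_force: [0.6, 0.0, -3.1]
gripper_width: 0.193
grasp_force: 78.8
xyz [ 0.0007 -0.0031  0.0733] rot [ 0.1 -0.1  0.1] | t 34.6
```

```bash
python3 -m crank '[{"delta_rot":[0,0,0],"xyz":[0.0005,-0.003,0.02],"fingers":1},{"delta_rot":[0,0,0],"xyz":[0.0005,-0.003,0.045],"fingers":1},{"delta_rot":[0,0,0],"xyz":[0.0005,-0.003,0.065],"fingers":1},{"delta_rot":[0,0,0],"xyz":[0.0005,-0.003,0.075],"fingers":1},{"delta_rot":[0,0,0],"xyz":[0.0005,-0.003,0.078],"fingers":1},{"delta_rot":[0,0,0],"xyz":[0.0005,-0.003,0.078],"fingers":1},{"delta_rot":[0,0,0],"xyz":[0.0005,-0.003,0.078],"fingers":1}]'
python3 -m crank '[{"delta_rot":[0,0,0],"xyz":[0,0,0.003],"fingers":1},{"delta_rot":[0,0,0],"xyz":[0,0,0.006],"fingers":1},{"delta_rot":[0,0,0],"xyz":[0,0,0.009],"fingers":1},{"delta_rot":[0,0,0],"xyz":[0,0,0.009],"fingers":1}]'
python3 -m crank '[{"delta_rot":[0,0,0],"xyz":[0,0,0.002],"fingers":1},{"delta_rot":[0,0,0],"xyz":[0,0,0.004],"fingers":1},{"delta_rot":[0,0,0],"xyz":[0,0,0.005],"fingers":1},{"delta_rot":[0,0,0],"xyz":[0,0,0.005],"fingers":1}]'
```

```text
t: 35.35
eef_pos: [0.5959, 0.009, 0.146]
tool_rot: [-0.001, -0.057, 0.998, 0.001]
contact_force: [0.5, -0.5, -2.9]
gripper_width: 0.199
grasp_force: 78.8
t: 35.75
eef_pos: [0.595, 0.0085, 0.1357]
tool_rot: [-0.002, -0.057, 0.998, 0.001]
contact_force: [0.6, 0.6, -2.7]
gripper_width: 0.196
grasp_force: 78.9
t: 36.15
eef_pos: [0.5954, 0.0086, 0.1319]
tool_rot: [-0.001, -0.057, 0.998, 0.0]
contact_force: [-2.3, -1.5, 4.3]
gripper_width: 0.198
grasp_force: 79.9
```

```bash
python3 -m crank '[{"delta_rot":[0,0,0],"xyz":[0,0,0],"fingers":-0.3},{"delta_rot":[0,0,0],"xyz":[0,0,0],"fingers":-0.3},{"delta_rot":[0,0,0],"xyz":[0,0,0],"fingers":-0.3},{"delta_rot":[0,0,0],"xyz":[0,0,0],"fingers":-0.3},{"delta_rot":[0,0,0],"xyz":[0,0,-0.03],"fingers":-0.3},{"delta_rot":[0,0,0],"xyz":[0,0,-0.07],"fingers":-0.3},{"delta_rot":[0,0,0],"xyz":[0,0,-0.11],"fingers":1},{"delta_rot":[0,0,0],"xyz":[0,0,-0.13],"fingers":1},{"delta_rot":[0,0,0],"xyz":[0,0,-0.13],"fingers":1},{"delta_rot":[0,0,0],"xyz":[0,0,-0.13],"fingers":1}]'
python3 - <<'E'
from h import *
C={c:viewer.read_camera(c) for c in("top","side")}
for c in C:
    k=cut_out(c,"lid"); print(c,[round(x["score"],2) for x in k], fit("lid",[(C[c],k[0]["pixels"])],[.595,.009,.115],.107) if k else "")
cv2.imwrite("pics/s5.png",cv2.resize(C["side"]["img"][170:330,190:430,::-1],(720,480),interpolation=2))
E
```

```text
t: 37.15
eef_pos: [0.5953, 0.008, 0.2604]
tool_rot: [-0.002, -0.057, 0.998, 0.0]
contact_force: [-0.5, -0.5, -1.0]
gripper_width: 0.0
grasp_force: 0.0
top [0.64] (array([0.5930848 , 0.00978716, 0.10483082]), np.float64(0.8282656975570362))
side [0.67] (array([0.59468693, 0.00567936, 0.09558143]), np.float64(0.11515423779574718))
```

View pics/s5.png

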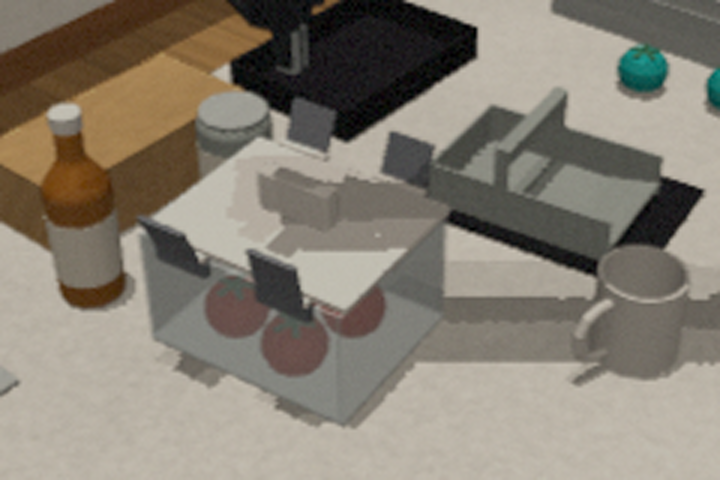

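The lid looks flat on the rim and the tray sits level on the board. I'll fold clip1 (tub x -50, y +85) with closed fingers.

```bash
python3 -m crank '[{"delta_rot":[0,0,0],"xyz":[0.02,0.04,0],"fingers":1},{"delta_rot":[0,0,0],"xyz":[0.04,0.085,0],"fingers":1},{"delta_rot":[0,0,0],"xyz":[0.05,0.12,0],"fingers":1},{"delta_rot":[0,0,0],"xyz":[0.05,0.136,0.01],"fingers":1},{"delta_rot":[0,0,0],"xyz":[0.05,0.136,0.03],"fingers":1},{"delta_rot":[0,0,0],"xyz":[0.05,0.136,0.065],"fingers":1},{"delta_rot":[0,0,0],"xyz":[0.05,0.136,0.1],"fingers":1},{"delta_rot":[0,0,0],"xyz":[0.05,0.136,0.115],"fingers":1},{"delta_rot":[0,0,0],"xyz":[0.05,0.136,0.115],"fingers":1}]'
python3 -m crank '[{"delta_rot":[0,0,0],"xyz":[0,-0.015,0],"fingers":1},{"delta_rot":[0,0,0],"xyz":[0,-0.03,0],"fingers":1},{"delta_rot":[0,0,0],"xyz":[0,-0.042,0],"fingers":1},{"delta_rot":[0,0,0],"xyz":[0,-0.052,0],"fingers":1},{"delta_rot":[0,0,0],"xyz":[0,-0.06,0.002],"fingers":1},{"delta_rot":[0,0,0],"xyz":[0,-0.067,0.005],"fingers":1},{"delta_rot":[0,0,0],"xyz":[0,-0.071,0.009],"fingers":1},{"delta_rot":[0,0,0],"xyz":[0,-0.071,0.013],"fingers":1},{"delta_rot":[0,0,0],"xyz":[0,-0.071,0.016],"fingers":1},{"delta_rot":[0,0,0],"xyz":[0,-0.071,0.0175],"fingers":1}]'
python3 -m crank '[{"delta_rot":[0,0,0],"xyz":[0,0,0.001],"fingers":1},{"delta_rot":[0,0,0],"xyz":[0,0,0.001],"fingers":1}]'
```

```text
t: 38.25
eef_pos: [0.5287, 0.1373, 0.1442]
tool_rot: [-0.004, -0.057, 0.998, 0.0]
contact_force: [-0.4, 0.3, 0.3]
gripper_width: 0.002
grasp_force: 0.0
t: 39.25
eef_pos: [0.538, 0.0673, 0.1283]
tool_rot: [-0.002, -0.057, 0.998, 0.0]
contact_force: [0.4, -1.6, 1.4]
gripper_width: 0.001
grasp_force: 0.8
t: 39.45
eef_pos: [0.538, 0.0673, 0.1281]
tool_rot: [-0.001, -0.057, 0.998, 0.0]
contact_force: [-1.3, -1.9, 4.3]
gripper_width: -0.004
grasp_force: 2.6
```

```bash
python3 -m crank '[{"delta_rot":[0,0,0],"xyz":[0,0.01,-0.035],"fingers":1},{"delta_rot":[0,0,0],"xyz":[0,0.045,-0.06],"fingers":1},{"delta_rot":[0,0,0],"xyz":[-0.03,0.071,-0.07],"fingers":1},{"delta_rot":[0,0,0],"xyz":[-0.07,0.072,-0.07],"fingers":1},{"delta_rot":[0,0,0],"xyz":[-0.1,0.072,-0.06],"fingers":1},{"delta_rot":[0,0,0],"xyz":[-0.1,0.072,-0.035],"fingers":1},{"delta_rot":[0,0,0],"xyz":[-0.1,0.072,0.005],"fingers":1},{"delta_rot":[0,0,0],"xyz":[-0.1,0.072,-0.016],"fingers":1},{"delta_rot":[0,0,0],"xyz":[-0.1,0.072,-0.016],"fingers":1}]'
python3 - <<'E'
from h import *
o=telemetry.get_obs(); d=o["eef_pos"][:2]-[.5953,.0085]; a=.1145
print("tub xy",d@[np.cos(a),np.sin(a)],d@[-np.sin(a),np.cos(a)])
E
```

```text
t: 40.35
eef_pos: [0.6302, 0.1521, 0.1473]
tool_rot: [0.0, -0.057, 0.998, 0.002]
contact_force: [0.0, 0.6, 1.3]
gripper_width: -0.003
grasp_force: 0.0
tub xy 0.05107129255500747 0.13866322872448936
```

```bash
python3 -m crank '[{"delta_rot":[0,0,0],"xyz":[0,-0.015,0],"fingers":1},{"delta_rot":[0,0,0],"xyz":[0,-0.03,0],"fingers":1},{"delta_rot":[0,0,0],"xyz":[0,-0.043,0],"fingers":1},{"delta_rot":[0,0,0],"xyz":[0,-0.053,0],"fingers":1},{"delta_rot":[0,0,0],"xyz":[0,-0.061,0.002],"fingers":1},{"delta_rot":[0,0,0],"xyz":[0,-0.068,0.005],"fingers":1},{"delta_rot":[0,0,0],"xyz":[0,-0.072,0.009],"fingers":1},{"delta_rot":[0,0,0],"xyz":[0,-0.072,0.012],"fingers":1},{"delta_rot":[0,0,0],"xyz":[0,-0.072,0.015],"fingers":1},{"delta_rot":[0,0,0],"xyz":[0,-0.072,0.016],"fingers":1}]'
python3 -m crank '[{"delta_rot":[0,0,0],"xyz":[0,0,0],"fingers":1},{"delta_rot":[0,0,0],"xyz":[0,0,0],"fingers":1},{"delta_rot":[0,0,0],"xyz":[0,0,-0.03],"fingers":1},{"delta_rot":[0,0,0],"xyz":[0,0,-0.07],"fingers":1},{"delta_rot":[0,0,0],"xyz":[0,-0.03,-0.08],"fingers":1},{"delta_rot":[0,0,0],"xyz":[0,-0.07,-0.08],"fingers":1},{"delta_rot":[0,0,0],"xyz":[0,-0.11,-0.08],"fingers":1},{"delta_rot":[0,0,0],"xyz":[0,-0.15,-0.08],"fingers":1},{"delta_rot":[0,0,0],"xyz":[0,-0.185,-0.08],"fingers":1},{"delta_rot":[0,0,0],"xyz":[0,-0.202,-0.075],"fingers":1}]'
python3 -m crank '[{"delta_rot":[0,0,0],"xyz":[0,0,0],"fingers":1},{"delta_rot":[0,0,0],"xyz":[0,0,0],"fingers":1}]'
python3 - <<'E'
from h import *
o=telemetry.get_obs(); d=o["eef_pos"][:2]-[.5953,.0085]; a=.1145
print("tub xy",d@[np.cos(a),np.sin(a)],d@[-np.sin(a),np.cos(a)])
r=viewer.read_camera("side")
cv2.imwrite("pics/s6.png",cv2.resize(r["img"][170:330,190:430,::-1],(720,480),interpolation=2))
E
```

```text
t: 41.35
eef_pos: [0.6375, 0.0782, 0.128]
tool_rot: [-0.001, -0.057, 0.998, -0.0]
contact_force: [-3.0, -4.4, 13.0]
gripper_width: 0.0
grasp_force: 6.2
t: 42.35
eef_pos: [0.6611, -0.1259, 0.2017]
tool_rot: [-0.001, -0.055, 0.998, -0.0]
contact_force: [1.0, -0.2, -0.4]
gripper_width: 0.005
grasp_force: 0.0
t: 42.55
eef_pos: [0.6603, -0.1197, 0.2019]
tool_rot: [-0.002, -0.058, 0.998, 0.001]
contact_force: [0.5, 1.0, 0.4]
gripper_width: -0.0
grasp_force: 0.0
tub xy 0.04990264994966071 -0.1347903049550993
```

View pics/s6.png

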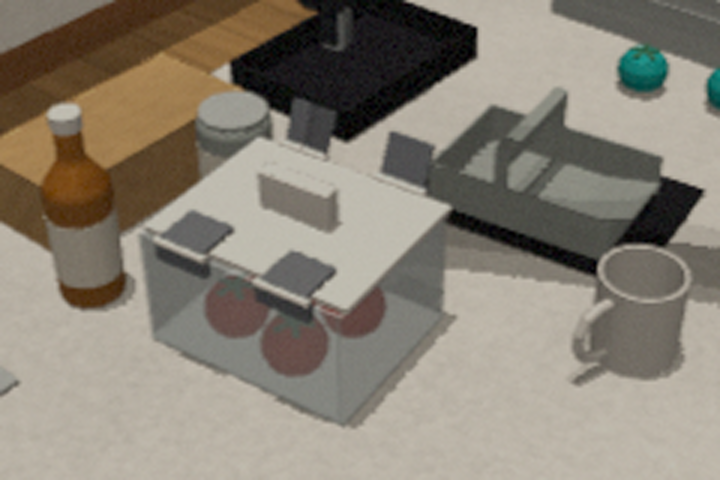

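Clips 1 and 3 lie flat at (195,238) and (297,275). Next are clip4 and clip2 on the other side.

```bash
python3 -m crank '[{"delta_rot":[0,0,0],"xyz":[0,-0.001,0.02],"fingers":1},{"delta_rot":[0,0,0],"xyz":[0,-0.001,0.045],"fingers":1},{"delta_rot":[0,0,0],"xyz":[0,-0.001,0.0575],"fingers":1},{"delta_rot":[0,0,0],"xyz":[0,-0.001,0.0575],"fingers":1},{"delta_rot":[0,0,0],"xyz":[0,-0.001,0.0575],"fingers":1}]'
python3 -m crank '[{"delta_rot":[0,0,0],"xyz":[0,0.015,0],"fingers":1},{"delta_rot":[0,0,0],"xyz":[0,0.03,0],"fingers":1},{"delta_rot":[0,0,0],"xyz":[0,0.042,0],"fingers":1},{"delta_rot":[0,0,0],"xyz":[0,0.052,0],"fingers":1},{"delta_rot":[0,0,0],"xyz":[0,0.06,0.002],"fingers":1},{"delta_rot":[0,0,0],"xyz":[0,0.067,0.005],"fingers":1},{"delta_rot":[0,0,0],"xyz":[0,0.071,0.009],"fingers":1},{"delta_rot":[0,0,0],"xyz":[0,0.071,0.013],"fingers":1},{"delta_rot":[0,0,0],"xyz":[0,0.071,0.016],"fingers":1},{"delta_rot":[0,0,0],"xyz":[0,0.071,0.0175],"fingers":1}]'
python3 -m crank '[{"delta_rot":[0,0,0],"xyz":[0,0,0],"fingers":1},{"delta_rot":[0,0,0],"xyz":[0,0,0],"fingers":1},{"delta_rot":[0,0,0],"xyz":[0,-0.01,-0.035],"fingers":1},{"delta_rot":[0,0,0],"xyz":[0,-0.045,-0.06],"fingers":1},{"delta_rot":[0,0,0],"xyz":[0.03,-0.071,-0.07],"fingers":1},{"delta_rot":[0,0,0],"xyz":[0.07,-0.072,-0.07],"fingers":1},{"delta_rot":[0,0,0],"xyz":[0.1,-0.072,-0.06],"fingers":1},{"delta_rot":[0,0,0],"xyz":[0.1,-0.072,-0.035],"fingers":1},{"delta_rot":[0,0,0],"xyz":[0.1,-0.072,-0.017],"fingers":1},{"delta_rot":[0,0,0],"xyz":[0.1,-0.072,-0.017],"fingers":1}]'
python3 - <<'E'
from h import *
o=telemetry.get_obs(); d=o["eef_pos"][:2]-[.5953,.0085]; a=.1145
print("tub xy",d@[np.cos(a),np.sin(a)],d@[-np.sin(a),np.cos(a)])
E
```

```text
t: 43.1
eef_pos: [0.6608, -0.1218, 0.145]
tool_rot: [-0.001, -0.058, 0.998, 0.001]
contact_force: [1.2, 1.1, -0.1]
gripper_width: -0.002
grasp_force: 0.0
t: 44.1
eef_pos: [0.6526, -0.051, 0.128]
tool_rot: [-0.001, -0.057, 0.998, 0.002]
contact_force: [-4.1, 0.4, 14.8]
gripper_width: 0.003
grasp_force: 7.0
t: 45.1
eef_pos: [0.5599, -0.1357, 0.1418]
tool_rot: [-0.003, -0.057, 0.998, 0.001]
contact_force: [0.1, 0.0, 1.0]
gripper_width: -0.0
grasp_force: 0.0
tub xy -0.051634961072266686 -0.1392404735666785
```

```bash
python3 -m crank '[{"delta_rot":[0,0,0],"xyz":[0,0.015,0],"fingers":1},{"delta_rot":[0,0,0],"xyz":[0,0.03,0],"fingers":1},{"delta_rot":[0,0,0],"xyz":[0,0.043,0],"fingers":1},{"delta_rot":[0,0,0],"xyz":[0,0.053,0],"fingers":1},{"delta_rot":[0,0,0],"xyz":[0,0.061,0.002],"fingers":1},{"delta_rot":[0,0,0],"xyz":[0,0.068,0.005],"fingers":1},{"delta_rot":[0,0,0],"xyz":[0,0.072,0.009],"fingers":1},{"delta_rot":[0,0,0],"xyz":[0,0.072,0.013],"fingers":1},{"delta_rot":[0,0,0],"xyz":[0,0.072,0.016],"fingers":1},{"delta_rot":[0,0,0],"xyz":[0,0.072,0.0175],"fingers":1}]'
python3 -m crank '[{"delta_rot":[0,0,0],"xyz":[0,0,0],"fingers":1},{"delta_rot":[0,0,0],"xyz":[0,0,0],"fingers":1},{"delta_rot":[0,0,0],"xyz":[0,0,-0.035],"fingers":1},{"delta_rot":[0,0,0],"xyz":[0,0,-0.08],"fingers":1},{"delta_rot":[0,0,0],"xyz":[0,-0.03,-0.12],"fingers":1},{"delta_rot":[0,0,0],"xyz":[0.02,-0.07,-0.14],"fingers":1},{"delta_rot":[0,0,0],"xyz":[0.04,-0.11,-0.15],"fingers":1},{"delta_rot":[0,0,0],"xyz":[0.05,-0.15,-0.16],"fingers":1},{"delta_rot":[0,0,0],"xyz":[0.05,-0.19,-0.16],"fingers":1},{"delta_rot":[0,0,0],"xyz":[0.05,-0.23,-0.16],"fingers":1}]'
python3 -m crank '[{"delta_rot":[0,0,0],"xyz":[0,-0.04,0],"fingers":1},{"delta_rot":[0,0,0],"xyz":[0,-0.08,0],"fingers":1},{"delta_rot":[0,0,0],"xyz":[0,-0.12,0],"fingers":1},{"delta_rot":[0,0,0],"xyz":[0,-0.12,0],"fingers":1},{"delta_rot":[0,0,0],"xyz":[0,-0.12,0],"fingers":1}]'
python3 - <<'E'
from h import *
C={c:viewer.read_camera(c) for c in("top","side")}
a=cv2.resize(C["side"]["img"][170:320,200:440],(640,400),interpolation=2)[:, :400]; b=cv2.resize(C["top"]["img"][170:320,225:475],(600,360),interpolation=2)
im=np.zeros((600,800,3),np.uint8); im[:240,:400]=cv2.resize(C["side"]["img"][170:314,200:440],(400,240)); im[240:600,:600]=b
cv2.imwrite("pics/f.png",im[:,:,::-1])
k=cut_out("top","tray"); print(fit("tray",[(C["top"],k[0]["pixels"])],[.55,-.279,.14],.008))
k=cut_out("side","tray"); print(fit("tray",[(C["side"],k[0]["pixels"])],[.55,-.279,.14],.008))
E
```

```text
t: 46.1
eef_pos: [0.5533, -0.0626, 0.1279]
tool_rot: [-0.001, -0.057, 0.998, 0.001]
contact_force: [-6.0, 0.5, 20.4]
gripper_width: 0.002
grasp_force: 10.0
t: 47.1
eef_pos: [0.5293, -0.3007, 0.2868]
tool_rot: [-0.002, -0.056, 0.998, 0.0]
contact_force: [0.0, -0.7, 0.3]
gripper_width: 0.002
grasp_force: 0.0
t: 47.6
eef_pos: [0.5431, -0.4183, 0.2854]
tool_rot: [-0.002, -0.056, 0.998, 0.002]
contact_force: [-0.5, 1.3, -1.2]
gripper_width: -0.0
grasp_force: 0.0
(array([ 0.55041566, -0.27710159,  0.14118194]), np.float64(0.03083483680498611))
(array([ 0.5512468 , -0.28184516,  0.14426262]), np.float64(0.10564679830226975))
```

View pics/f.png

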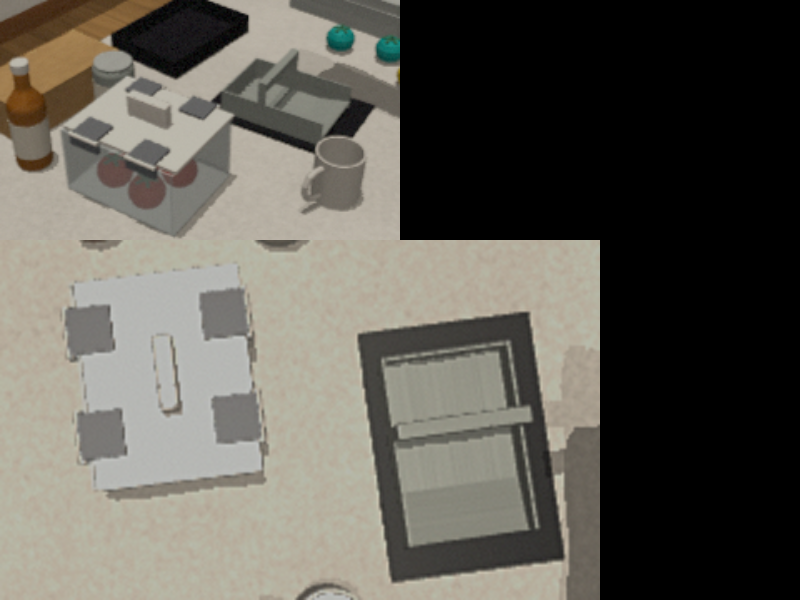

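The final views show all four clips flat, at (90,330), (225,313), (100,435) and (237,418) in the top crop. The lid is flush, the tray is upright on the board, and the arm is clear, so I'm handing in.

```bash
python3 -c "
from station import job
print(job.hand_in())"
```

```text
the job is handed in; nothing more can be done
None
```

I handed the job in with all five tomatoes in the tub, the lid seated flat, all four clips folded down and the empty tray upright on the board; the hand-in call gave no verdict, so this rests on my last camera check.

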